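# Put the flat lid back on the sugar-stick box

### The arm

A 6-joint arm with a two-finger parallel gripper is mounted at the origin on the work surface. World frame = base frame: x ahead of the robot, y to its left, z up, the work surface at z = 0. Lengths are in m, angles in rad, forces in N, time in s.
With the tool pointing down it reaches from about 0.3 to 0.95 m from the base axis. Payload 3.1 kg.
Tool frame: the origin (TCP) lies at the very end of the fingers, on their centre line; the grasp point (between the pads) lies 19 mm behind it (bot.grip_point_offset is the distance from the TCP to the grasp point, in m); x points along the fingers, y is the direction in which the jaws open and shut, and the axes are right-handed (so a half turn about x gives the same grasp; the last joint's range is limited). The gripper opens to 85 mm and grips with 20 to 120 N. Pads are 22 mm wide; open, the fingers measure 114 mm over their backs; the gripper's body (76 mm by 85 mm) begins 54 mm behind the grasp point. The pads swing forward as they close: fully open they stand 13 mm farther back than shut.
Start: joints at [1.238, 0.308, 1.634, -0, 1.2, -0.07], TCP at [0.162, 0.604, 0.231] pointing down, gripper open.
Joint ranges: [-3.06, 3.06], [-0.79, 1.96], [0.05, 2.63], [-1.19, 4.34], [0.05, 2.64], [-2.94, 2.94]. Speed limits (rad/s): [2.79, 2.79, 3.14, 3.14, 3.14, 3.14].

### API

Orientations are given as a rotation vector (axis times angle).
In Python, from cell import bot gives the robot as it stands. The module is installed in compiled form; this text tells all that it offers.
- The arm moves only by the tool step_arm, never from a script. Its argument "moves" is a list of rows, each a list of 3 entries, a list of its own where there are three numbers: the shift along the tool's x, y, z in m, then the turn, a rotation vector about the tool's x, y, z in degrees, then the finger opening in m, from 0 to 0.0854. In form: [[[dx, dy, dz], [wx, wy, wz], gripper], ...]. A call has 1 to 8 rows; each row is the pose to reach, as a shift and turn from the pose measured when the call began, along the tool's axes at that moment; what a row does not reach only later rows make up. A row lasts 1/12 s, in which the tool goes at most 41.7 mm and 7.16 degrees, less where a joint would pass 70% of its speed; a pose out of reach is approached as far as the arm can. A call with a gripper value outside its range is refused whole. The fingers move at their own pace and stop on an object; "force" is the grip in N (left out, the last holds). Time passes only in rows, so rows that repeat a pose let the fingers close. It gives the time, the measured TCP pose, the force and the opening at its end, in the units of the state.
- bot.sense(): the state, without advancing time (a new reading comes with each control period).
- bot.get_image(name): name is "scene" or "top"; returns a dict with "frame" (420x560x3 uint8, red, green, blue), "depth" (420x560 float32, m along the optical axis (not along the pixel's ray), 0 where there is no reading), "fx", "fy", "cx", "cy" (pixels), "dist_coeffs" ([k1, k2, p1, p2, k3] as OpenCV has them; the pictures are not rectified), "rvec" (rotation vector, rad) and "tvec" (3), from world to camera coordinates, as OpenCV has them. Camera axes: x right, y down, z forward; pixel columns grow to the right and rows downward; lengths in m; the calibration is good to about 2 mm. A picture is of the moment at which its call begins.
- bot.hand_in(): hands the job in, once; it reports no verdict.
Trained networks look in a picture, given as the dict that the camera call returned (one of the last four; its "shot" number tells which), for a name from the list of things; names that differ only in an ending like _2 or _b are one class to them, and where a whole thing is asked for, a point or a joint stands for the part that bears it (a point fixed in the world has none). Each returns a list of dicts, best first, with "score" (0 to 1); they miss things now and then, are a little off and sometimes report something else, mostly with a low value. They report only what shows in the picture. A call takes as long as a camera call. They do not tell look-alikes from the thing itself.
- bot.find_in(picture, query): "xyz" ([x, y, z] in m, in the coordinates of the camera as it stood for that picture, good to about 4 mm: the middle of the surface that is visible of it).
The state is a dict: "t": time; "joint_pos": joint angles; "qd": joint speeds; "joint_torque": joint torques, N m; "ee_pos": TCP position; "tcp_rot": TCP orientation; "contact_force": force on the tool from outside, world axes, zero at the start; "wrist_torque": the same for the moment, N m; "opening": finger opening in m.
Only numpy, scipy, OpenCV 4.12 (cv2) and the standard library are available. Lean on these libraries where they do the work, as an engineer would, in place of code of your own. Each camera call takes 0.05 s, during which the arm holds its last target.

### The job

The sugar-stick box has just been refilled; put its flat frosted-glass lid back on. The lid is too thin to pick up where it lies: slide it along the riser's slab towards the robot, pressing only lightly because the thin glass cracks, until its near end sticks out a few centimetres over the slab's front edge, then grip it by that overhanging end and lift it off. Lay it gently on the seat of the box between the rims, push it back lightly until it is fully home against the rear rim, let go, and leave the cup, the sugar bowl and the spoon pot where they are.

Things in the scene. Friction and masses are not known exactly. Their poses are not given: they have to be found in the camera images.
- lid: Flat plain lid of thin frosted pale glass, 178 long (x) by 64 wide (y) by 2 mm thick, 48 to 84 g, loose and flat on the riser's slab, 10 to 47 mm behind its front edge. Origin: centre of the underside; x along its length, away from the robot; z up. It cracks if pressed on the slab with over 15 N, or on the box with over 12 N; the jolt of the first touch counts: 8 mm/s is too fast, 4 mm/s is safe
- lid_near_end (a point): Middle of the lid's near short edge (the one towards the robot), on the underside, 89 mm from the lid's origin along its -x; same axes as the lid. Closed fingertips pressing on the lid's top with about 3 to 8 N drag it over the slab, perhaps with some slip; measured heights are too coarse to set this press by position, so feel for it
- riser: Display riser, fixed: oak stand with open front and a dark stone slab on top, 280 deep (x) by 320 wide (y) by 100 mm high, slab 14 mm thick; saucers stored inside. Origin: on the counter straight below the middle of the slab's front edge, which faces the robot; x points from that edge away from the robot, y along the edge, z up. In front of the edge (x below 0) is free air down to the counter
- slab_edge (a point): Middle of the slab's top front edge, on the riser at x = 0, y = 0, z = 100 mm; same axes as the riser. The lid must come out over this edge, towards -x
- box: Sugar-stick box, fixed, open, oak, 142 deep (x) by 80 wide (y). Origin: on the counter below the middle of its front face, which faces the robot; x to the back, z up. The lid's seat (battens and top of the front wall) is at z = 70 mm; rims 6 mm thick at both sides and the rear rise to z = 75 mm, none at the front. 68 mm between the side rims; inner face of the rear rim at x = 136 mm
- lid_home (a point): Where the lid's origin lies when the lid is fully home: on the box at x = 47, y = 0, z = 70 mm, axes as the box. The lid's far end then touches the rear rim and its near end sticks out 42 mm in front of the box's front face, so that fingers gripping it there stay clear of the box
- cup: Bystander: white coffee cup, 78 mm across and 68 mm high, handle to one side, loose on the slab to the lid's right (-y). Origin: centre of its underside
- sugar_bowl: Bystander: white lidded sugar bowl, 72 mm across and 84 mm high, loose on the slab to the lid's left (+y). Origin: centre of its underside
- spoon_pot: Bystander: white porcelain pot with teaspoons, 80 mm across, 85 mm high (spoons reach about 135 mm), loose on the counter behind the box. Origin: centre of its underside
There are look-alikes about, which are no part of the job. There is more than one size of the lid; the one meant has the size given above.

How it is judged:
On the way, in this order (a step that is already met when the one before it is completed fails the run):
1. the lid lies flat on the riser's slab with 28 to 75 mm of its near end sticking out over the slab's front edge (x of lid_near_end in the frame of riser between -0.075 and -0.028 m and angle between lid's own z axis and vertical below 0.03 rad and z of lid in the frame of riser between 0.097 and 0.103 m), for 0.2 s.
2. the lid is gripped by the end that stuck out and lifted clear of the slab (x of the grasp point in the frame of lid below -0.045 m and contact force between the fingers and lid above 1 N and contact force between lid and riser below 0.05 N and z of lid in the frame of riser above 0.11 m), for 0.1 s.
At the end, for the whole second after the job is handed in: the lid lies flat in the box's seat between the rims (origin at seat height within about 3 mm, within 4 mm of the middle line, level within 0.03 rad), its far end no more than 3.5 mm from the rear rim, released and at rest; cup, sugar bowl and spoon pot within 15 mm of where they stood (x of lid in the frame of box between 0.0435 and 0.05 m and y of lid in the frame of box between -0.004 and 0.004 m and z of lid in the frame of box between 0.067 and 0.0725 m and angle between lid's own z axis and vertical below 0.03 rad and linear speed of lid below 0.01 m/s and not (distance of any of cup, sugar_bowl, spoon_pot from where it was at the start of the episode above 0.015 m or angle between any of cup, sugar_bowl, spoon_pot's own z axis and vertical above 0.3 rad)); the robot touches nothing.
It fails at once if the lid is pressed onto the slab with more than 15 N (contact force between lid and riser above 15 N).
It fails at once if the lid is pushed, pressed or dropped onto the box with more than 12 N (contact force between lid and box above 12 N).
It fails at once if the lid falls to the counter (height (world z) of lid below 0.055 m).
It fails at once if the cup, the sugar bowl or the spoon pot is moved by more than 15 mm or tipped (distance of any of cup, sugar_bowl, spoon_pot from where it was at the start of the episode above 0.015 m or angle between any of cup, sugar_bowl, spoon_pot's own z axis and vertical above 0.3 rad).
It also fails if it takes over 72 s, if anything falls off the work surface, if the arm or the gripper's body presses on something with over 40 N, if the wrist force passes 120 N, or if a joint passes its speed limit or range.

## Working session

There is one attempt and no reset: what is moved stays moved. The work goes in short steps, Python scripts to look and compute and a tool call to move; the robot and the scene stay as the last step left them, time stands still between calls to the robot, and variables do not carry over. Pictures are saved under pics/ and viewed, and the job is handed in when it is done.

Besides the shell and the picture viewer there is one more tool, called after "Call:" as name(argument=value, ...), one argument or row to a line, values as JSON. step_arm: Moves the arm, as the interface text tells. Its arguments: {"type":"object","properties":{"moves":{"type":"array","items":{"type":"array"}},"force":{"type":"number"}},"required":["moves"]}

```bash
mkdir -p pics; cat > h.py <<'E'
import numpy as np, cv2
from cell import bot
def w(p,xyz):
    R=cv2.Rodrigues(np.array(p["rvec"],float))[0]; return R.T@(np.array(xyz,float)-np.array(p["tvec"],float).ravel())
def K(p): return np.array([[p["fx"],0,p["cx"]],[0,p["fy"],p["cy"]],[0,0,1.]])
def px2z(p,uv,z):
    uv=np.array(uv,float).reshape(-1,1,2)
    n=cv2.undistortPoints(uv,K(p),np.array(p["dist_coeffs"],float)).reshape(-1,2)
    R=cv2.Rodrigues(np.array(p["rvec"],float))[0]; c=-R.T@np.array(p["tvec"],float).ravel()
    d=np.c_[n,np.ones(len(n))]@R
    return c+d*((z-c[2])/d[:,2])[:,None]
def w2px(p,X): return cv2.projectPoints(np.array(X,float).reshape(-1,1,3),np.array(p["rvec"],float),np.array(p["tvec"],float),K(p),np.array(p["dist_coeffs"],float))[0].reshape(-1,2)
def cloud(p):
    d=p["depth"];H,W=d.shape
    v,u=np.mgrid[:H,:W]
    n=cv2.undistortPoints(np.stack([u,v],-1).reshape(-1,1,2).astype(float),K(p),np.array(p["dist_coeffs"],float)).reshape(-1,2)
    c=np.c_[n,np.ones(len(n))]*d.reshape(-1,1)
    R=cv2.Rodrigues(np.array(p["rvec"],float))[0]
    return ((c-np.array(p["tvec"],float).ravel())@R).reshape(H,W,3)
def save(p,n,crop=None,s=1):
    f=p["frame"][:,:,::-1]
    if crop: a,b,c,d=crop; f=f[b:d,a:c]
    cv2.imwrite("pics/"+n,cv2.resize(f,None,fx=s,fy=s,interpolation=cv2.INTER_CUBIC))
E
python3 - <<'E'
from h import *
import pickle
for n in ["scene","top"]:
    p=bot.get_image(n); save(p,n+"0.png"); pickle.dump(p,open(n+"0.pkl","wb"))
    print(n, -cv2.Rodrigues(np.array(p["rvec"],float))[0].T@np.array(p["tvec"],float).ravel())
    for q in ["lid","lid_near_end","riser","slab_edge","box","lid_home","cup","sugar_bowl","spoon_pot"]:
        try: print(q,[(round(r["score"],2),w(p,r["xyz"]).round(3).tolist(),w2px(p,w(p,r["xyz"])).round().tolist()[0]) for r in bot.find_in(p,q)[:4]])
        except Exception as e: print(q,e)
s=bot.sense();print(s)
E
```

```text
scene [ 1.48133543 -0.17674651  0.71129793]
lid [(0.84, [0.572, -0.438, 0.003], [129.0, 252.0]), (0.67, [0.634, -0.164, 0.101], [232.0, 229.0]), (0.62, [0.581, 0.152, 0.06], [348.0, 221.0])]
lid_near_end [(0.97, [0.573, -0.441, 0.002], [128.0, 253.0]), (0.63, [0.597, -0.064, 0.149], [270.0, 202.0]), (0.62, [0.638, -0.165, 0.103], [231.0, 229.0])]
riser [(0.68, [0.745, -0.176, 0.1], [229.0, 258.0])]
slab_edge [(0.87, [0.746, -0.173, 0.097], [230.0, 259.0]), (0.54, [0.584, 0.153, 0.055], [348.0, 223.0])]
box [(0.78, [0.579, 0.16, 0.061], [350.0, 220.0])]
lid_home [(0.66, [0.583, 0.151, 0.058], [348.0, 222.0])]
cup [(0.97, [0.633, -0.285, 0.146], [180.0, 217.0])]
sugar_bowl [(0.59, [0.598, -0.065, 0.15], [270.0, 202.0])]
spoon_pot [(0.71, [0.75, 0.156, 0.072], [370.0, 257.0])]
top [ 0.49845769 -0.0693805   1.33871894]
lid [(0.96, [0.622, -0.161, 0.101], [304.0, 186.0]), (0.84, [0.368, -0.302, 0.005], [349.0, 277.0]), (0.8, [0.566, -0.439, 0.004], [396.0, 209.0])]
lid_near_end [(0.9, [0.369, -0.298, 0.001], [347.0, 276.0]), (0.69, [0.564, -0.44, -0.001], [395.0, 210.0]), (0.66, [0.619, -
[... 511 characters left out ...]
ot [(0.71, [0.734, 0.161, 0.061], [189.0, 146.0])]
{'t': 1.0, 'joint_pos': array([ 1.23829982e+00,  3.08088170e-01,  1.63381600e+00,  1.00733617e-05,
        1.19970953e+00, -6.97511256e-02]), 'qd': array([ 0.00081691, -0.0003563 ,  0.00057869,  0.00229383, -0.00109469,
        0.00123828]), 'joint_torque': array([ 9.81643643e-04, -4.15299618e+01, -2.77091092e+01,  5.18908428e-05,
        8.11097234e-04, -2.71259175e-06]), 'ee_pos': array([0.16238568, 0.60353113, 0.23127176]), 'tcp_rot': array([ 0.20624101,  1.56095097, -0.20627052]), 'contact_force': array([-0.76204784, -0.20159793,  0.01771335]), 'wrist_torque': array([-0.03952536, -0.0073695 , -0.00053183]), 'opening': 0.0855598525840825}
```

View pics/scene0.png

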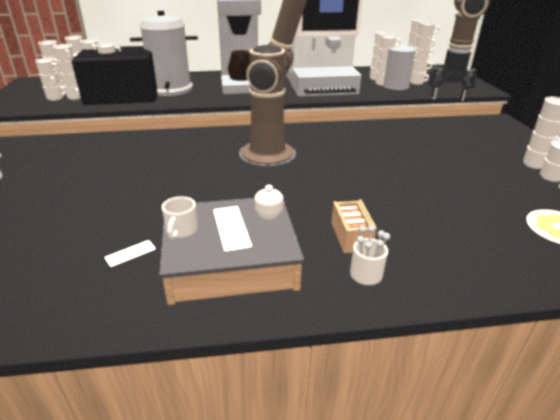

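View pics/top0.png

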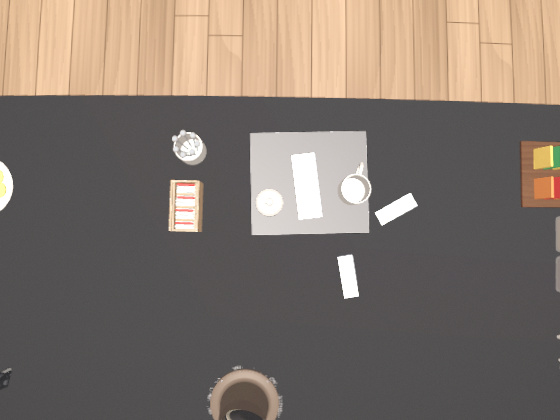

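```bash
python3 - <<'E'
from h import *
import pickle
p=pickle.load(open("top0.pkl","rb")); save(p,"topc.png",(230,110,430,310),4) if 0 else save(p,"topc.png",(240,110,420,255),4.4)
save(p,"topbox.png",(140,110,240,260),4)
E
```

```text
(no output)
```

View pics/topc.png

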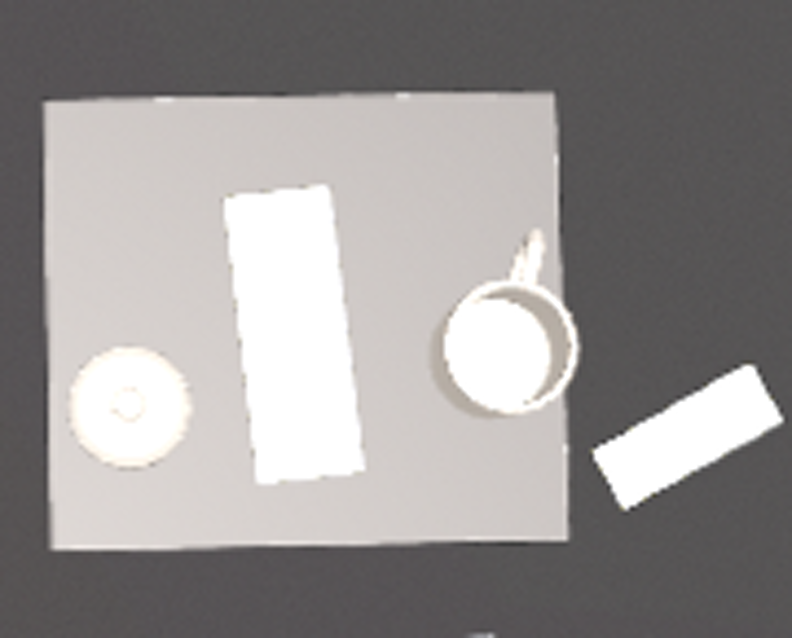

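View pics/topbox.png

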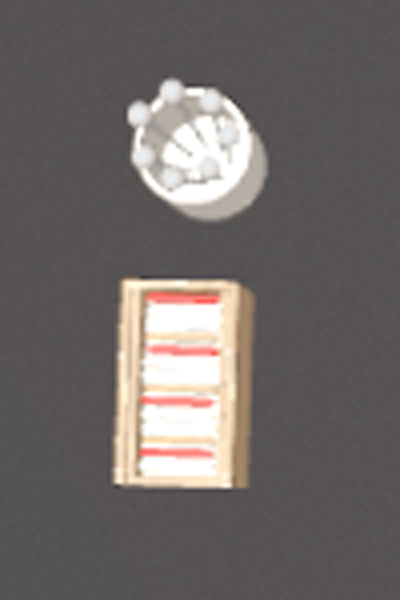

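The candidates for the lid in the top view are (304,186) on the slab and (347,276) and (396,209) on the counter. The one on the slab is about 70×27 px, while the others are roughly 43 px long. Only the slab one fits 178×64 mm, and the crop confirms it. Next I'll measure it precisely.

```bash
cat > m.py <<'E'
from h import *
def fit_lid(p,crop,z,thr=None,ret=False):
    # intensity mask -> world polygon on plane z -> minAreaRect
    a,b,c,d=crop
    g=cv2.cvtColor(p["frame"],cv2.COLOR_RGB2GRAY)[b:d,a:c]
    s=6
    G=cv2.resize(g,None,fx=s,fy=s,interpolation=cv2.INTER_LINEAR)
    if thr is None: thr,_=cv2.threshold(G,0,255,cv2.THRESH_OTSU)
    M=(G>thr).astype(np.uint8)
    cs,_=cv2.findContours(M,cv2.RETR_EXTERNAL,cv2.CHAIN_APPROX_NONE)
    k=max(cs,key=cv2.contourArea).reshape(-1,2)
    uv=(k+.5)/s-.5+np.array([a,b])
    W=px2z(p,uv,z)[:,:2]
    r=cv2.minAreaRect((W*1000).astype(np.float32))
    m=cv2.moments((W*1000).astype(np.float32).reshape(-1,1,2))
    cen=(m["m10"]/m["m00"],m["m01"]/m["m00"])
    return r,cen,cv2.boxPoints(r),thr
if __name__=="__main__":
    import pickle
    p=pickle.load(open("top0.pkl","rb"))
    g=cv2.cvtColor(p["frame"],cv2.COLOR_RGB2GRAY)
    print(g[186,280:335],g[130:140,300],g[228:240,300],g[186,245:255],g[170,362:372])
    print("lid",fit_lid(p,(285,145,328,226),0.102))
    print("slab",fit_lid(p,(240,120,336,245),0.100,thr=48))
    p=pickle.load(open("scene0.pkl","rb"))
    print("lidscene",fit_lid(p,(203,200,254,254),0.102))
    c=cloud(p); print("slab z",c[240,190],c[228,232],c[250,270])
E
python3 m.py
```

```text
[209 209 208 208 208 208 207 208 208 208 208 208 207 207 233 255 255 255
 255 255 255 255 255 255 255 255 255 255 255 255 255 255 255 255 255 255
 255 255 255 208 204 204 204 203 203 204 203 203 203 203 203 202 202 202
 202] [ 86  88 185 198 199 199 199 200 200 200] [210 211 210 211 211 211  96  84  87  82  83  83] [ 86  85  83  83  82 102 189 212 211 211] [248 201 196 196 195 160  91  86  86  86]
lid (((622.3975830078125, -167.5484619140625), (180.59451293945312, 67.91162872314453), 7.345941543579102), (622.3193817549602, -167.58686829805313), array([[ 528.4999 , -145.41675],
       [ 537.1831 , -212.77097],
       [ 716.2953 , -189.68018],
       [ 707.61206, -122.32596]], dtype=float32), 229.0)
slab (((632.5548095703125, -117.83889770507812), (341.4703674316406, 262.509033203125), 0.9392789006233215), (633.1856265609056, -116.96668624386133), array([[ 459.69095 ,   10.599156],
       [ 463.99417 , -251.8746  ],
       [ 805.4187  , -246.27695 ],
       [ 801.1155  ,   16.196808]], dtype=float32), 48)
lidscene (((625.70751953125, -165.03231811523438), (189.93959045410156, 70.7524185180664), 7.32590913772583), (625.4766278948005, -164.9024761406848), array([[ 527.0021 , -142.05478],
       [ 536.0239 , -212.22964],
       [ 724.41296, -188.00986],
       [ 715.3911 , -117.83499]], dtype=float32), 200.0)
slab z [ 0.66807971 -0.26489523  0.10077625] [ 0.63309153 -0.16290451  0.10198891] [ 0.72867069 -0.08006899  0.10032949]
```

```bash
python3 - <<'E'
from m import *
import pickle
p=pickle.load(open("top0.pkl","rb")); q=pickle.load(open("scene0.pkl","rb"))
print("slab",fit_lid(p,(240,122,385,245),0.100,thr=145)[::2])
def prof(img,x=None,y=None,z=0,rng=None,ax=0):
    g=cv2.cvtColor(img["frame"],cv2.COLOR_RGB2GRAY).astype(np.float32)
    t=np.arange(rng[0],rng[1],.0005)
    X=np.c_[t,np.full_like(t,y),np.full_like(t,z)] if ax==0 else np.c_[np.full_like(t,x),t,np.full_like(t,z)]
    uv=w2px(img,X).astype(np.float32)
    v=cv2.remap(g,uv[None,:,0],uv[None,:,1],cv2.INTER_LINEAR)[0]
    d=np.abs(np.gradient(v)); pk=[i for i in range(5,len(d)-5) if d[i]==d[i-5:i+6].max() and d[i]>1.5]
    return [(round(float(t[i]),4),round(float(d[i]),1)) for i in pk]
for y in (-.30,-.25,-.10,-.05): print("front edge y",y,prof(p,y=y,z=.1,rng=(.47,.55)))
for x in (.55,.7): print("slab sides x",x,prof(p,x=x,z=.1,rng=(-.36,.0),ax=1))
# box via depth
c=cloud(p); H=(c[...,2]>.062)&(c[...,2]<.085)&(c[...,0]>.4)&(c[...,0]<.69)&(c[...,1]>.05)&(c[...,1]<.3)
P=c[H]; print(len(P),P.min(0),P.max(0)); r=cv2.minAreaRect((P[:,:2]*1000).astype(np.float32)); print("boxtop",r)
c=cloud(q); H=(c[...,2]>.066)&(c[...,2]<.085)&(c[...,0]>.4)&(c[...,0]<.69)&(c[...,1]>.05)&(c[...,1]<.3)
P=c[H]; print(len(P),P.min(0),P.max(0)); r=cv2.minAreaRect((P[:,:2]*1000).astype(np.float32)); print("boxscene",r)
for n,i in(("top",p),("sc",q)):
  for x in (.51,.53,.56,.59,.61): print(n,"box y-profile x",x,prof(i,x=x,z=.075,rng=(.09,.24),ax=1))
  for y in (.14,.155,.17,.185): print(n,"box x-profile y",y,prof(i,y=y,z=.075,rng=(.46,.68)))
save(q,"scbox.png",(320,185,400,290),6)
save(p,"tbox.png",(155,165,220,245),8)
E
```

```text
slab (((632.259033203125, -179.57994079589844), (280.7537841796875, 330.3809814453125), 2.020106077194214), array([[ 486.1464  ,  -19.440424],
       [ 497.7924  , -349.6161  ],
       [ 778.3717  , -339.71945 ],
       [ 766.7257  ,   -9.543793]], dtype=float32))
front edge y -0.3 [(0.4965, 26.0), (0.497, 26.0), (0.4975, 26.0)]
front edge y -0.25 [(0.4955, 15.8), (0.496, 15.8), (0.4965, 15.8), (0.497, 15.8)]
front edge y -0.1 [(0.4885, 17.2)]
front edge y -0.05 [(0.488, 23.3), (0.4885, 23.3), (0.489, 23.3), (0.5425, 3.5), (0.543, 3.5)]
slab sides x 0.55 [(-0.354, 30.6), (-0.3385, 17.5), (-0.2105, 5.7), (-0.21, 5.7), (-0.2095, 5.7), (-0.209, 5.7), (-0.145, 11.6), (-0.1445, 11.6), (-0.144, 11.6), (-0.09, 3.8), (-0.0425, 4.4), (-0.042, 4.4), (-0.018, 21.0), (-0.0175, 21.0), (-0.017, 21.0)]
slab sides x 0.7 [(-0.333, 21.5), (-0.3325, 21.5), (-0.332, 21.5), (-0.1925, 7.3), (-0.192, 7.3), (-0.1915, 7.3), (-0.1235, 9.8), (-0.012, 20.9)]
736 [0.49492816 0.12565267 0.06200324] [0.63686194 0.20903817 0.08105731]
boxtop ((566.070556640625, 167.316650390625), (82.36190032958984, 142.44296264648
[... 3645 characters left out ...]
, (0.4975, 4.8), (0.506, 4.5), (0.516, 2.3), (0.528, 4.5), (0.54, 2.2), (0.5465, 3.4), (0.5555, 3.2), (0.5585, 3.2), (0.5785, 2.9), (0.583, 2.2), (0.592, 2.7), (0.6115, 3.8), (0.6275, 2.3), (0.6425, 4.4), (0.667, 5.8)]
sc box x-profile y 0.17 [(0.4995, 4.4), (0.5265, 4.8), (0.542, 2.6), (0.5455, 2.7), (0.549, 1.9), (0.5575, 2.7), (0.58, 3.8), (0.5895, 2.9), (0.6055, 1.6), (0.6105, 4.5), (0.627, 1.9), (0.642, 3.0), (0.646, 4.2), (0.653, 2.1), (0.6775, 4.5)]
sc box x-profile y 0.185 [(0.503, 5.0), (0.516, 1.9), (0.525, 3.9), (0.5435, 3.8), (0.5575, 3.4), (0.577, 3.4), (0.596, 4.1), (0.607, 4.2), (0.6075, 4.2), (0.6095, 4.2), (0.61, 4.2), (0.632, 2.6), (0.639, 2.3), (0.644, 2.6), (0.6505, 1.7)]
```

View pics/scbox.png

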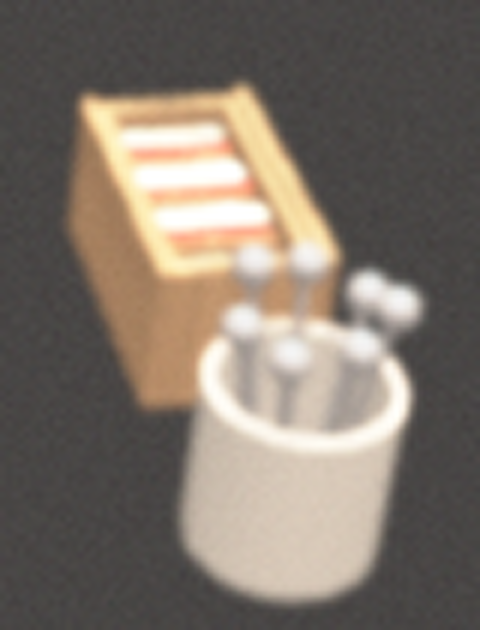

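View pics/tbox.png

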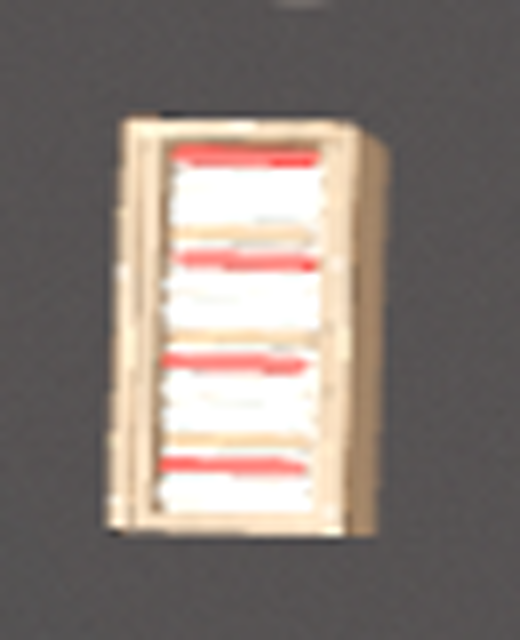

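The slab lid is confirmed as the one meant. It is centred near (0.623,-0.167), yaw 7.35°. The slab edge is at x≈0.4925 at y=-0.18, with slab yaw 2°. The box front is at x≈0.4945, mid y≈0.168, yaw≈0. Next I'll plan the approach above the lid.

```bash
cat > k.py <<'E'
import numpy as np, sys
from scipy.spatial.transform import Rotation as Ro
from cell import bot
def plan(pos=None,xdir=None,ydir=None):
    s=bot.sense(); R=Ro.from_rotvec(s["tcp_rot"]).as_matrix(); P=np.array(s["ee_pos"])
    print("t",s["t"],"pos",P.round(4),"F",np.round(s["contact_force"],2),"op",round(s["opening"],4),"\nq",np.round(s["joint_pos"],3))
    print("x",R[:,0].round(3),"y",R[:,1].round(3),"z",R[:,2].round(3))
    if pos is not None: print("shift mm",(R.T@(np.array(pos)-P)*1000).round(2))
    if xdir is not None:
        x=np.array(xdir,float);x/=np.linalg.norm(x);y=np.array(ydir,float);y-=x*(x@y);y/=np.linalg.norm(y)
        T=np.c_[x,y,np.cross(x,y)]
        print("rot deg",np.degrees(Ro.from_matrix(R.T@T).as_rotvec()).round(2))
    return R,P
E
python3 -c "
from k import *
plan([.623,-.167,.20],[0,0,-1],[0,1,0]);plan(None,[0,0,-1],[0,-1,0])
plan([.623,-.167,.20],[0,0,-1],[1,0,0]);plan(None,[0,0,-1],[-1,0,0])"
```

```text
t 1.0 pos [0.1624 0.6035 0.2313] F [-0.76 -0.2   0.02] op 0.0856 
q [ 1.238  0.308  1.634  0.     1.2   -0.07 ]
x [-0. -0. -1.] y [ 0.26   0.966 -0.   ] z [ 0.966 -0.26  -0.   ]
shift mm [  31.28 -624.45  644.94]
rot deg [-15.05  -0.     0.  ]
t 1.0 pos [0.1624 0.6035 0.2313] F [-0.76 -0.2   0.02] op 0.0856 
q [ 1.238  0.308  1.634  0.     1.2   -0.07 ]
x [-0. -0. -1.] y [ 0.26   0.966 -0.   ] z [ 0.966 -0.26  -0.   ]
rot deg [164.95   0.     0.  ]
t 1.0 pos [0.1624 0.6035 0.2313] F [-0.76 -0.2   0.02] op 0.0856 
q [ 1.238  0.308  1.634  0.     1.2   -0.07 ]
x [-0. -0. -1.] y [ 0.26   0.966 -0.   ] z [ 0.966 -0.26  -0.   ]
shift mm [  31.28 -624.45  644.94]
rot deg [74.95  0.    0.  ]
t 1.0 pos [0.1624 0.6035 0.2313] F [-0.76 -0.2   0.02] op 0.0856 
q [ 1.238  0.308  1.634  0.     1.2   -0.07 ]
x [-0. -0. -1.] y [ 0.26   0.966 -0.   ] z [ 0.966 -0.26  -0.   ]
rot deg [-105.05   -0.      0.  ]
```

Call:
step_arm(
  moves=[
    [[-0.02,-0.025,0.027],[3,0,0],0],
    [[-0.03,-0.05,0.053],[6,0,0],0],
    [[-0.03,-0.08,0.081],[9,0,0],0],
    [[-0.03,-0.105,0.108],[13,0,0],0],
    [[-0.03,-0.13,0.134],[16,0,0],0],
    [[-0.03,-0.16,0.163],[20,0,0],0],
    [[-0.03,-0.185,0.19],[23,0,0],0],
    [[-0.03,-0.21,0.217],[26,0,0],0],
  ],
  force=20,
)

```text
t: 1.67
ee_pos: [0.3179, 0.3427, 0.2615]
tcp_rot: [0.563, 1.496, -0.562]
contact_force: [-0.5, -0.3, 0.8]
opening: -0.0001
```

```bash
python3 -c "
from k import *
plan([.623,-.167,.20],[0,0,-1],[1,0,0])"
```

```text
t 1.6667 pos [0.3179 0.3427 0.2615] F [-0.54 -0.32  0.83] op -0.0001 
q [ 0.73  -0.033  1.958 -0.     1.215 -0.122]
x [ 0.001  0.    -1.   ] y [0.659 0.753 0.001] z [ 0.753 -0.659  0.   ]
shift mm [  61.51 -182.69  565.22]
rot deg [ 4.881e+01 -1.000e-02 -5.000e-02]
```

Call:
step_arm(
  moves=[
    [[0,-0.012,0.037],[4,0,0],0],
    [[0,-0.024,0.074],[8,0,0],0],
    [[0,-0.036,0.112],[12,0,0],0],
    [[0,-0.048,0.15],[16,0,0],0],
    [[0,-0.06,0.187],[20,0,0],0],
    [[0,-0.073,0.225],[24,0,0],0],
    [[0,-0.085,0.262],[28,0,0],0],
    [[0,-0.097,0.3],[30,0,0],0],
  ],
)

```text
t: 2.33
ee_pos: [0.4805, 0.0703, 0.2619]
tcp_rot: [0.968, 1.345, -0.965]
contact_force: [1.6, 1.1, -0.3]
opening: -0.0002
```

```bash
python3 -c "
from k import *
plan([.623,-.167,.20],[0,0,-1],[1,0,0])"
```

```text
t 2.3333 pos [0.4805 0.0703 0.2619] F [ 1.61  1.08 -0.35] op -0.0002 
q [ 5.500e-02  4.000e-03  1.921e+00  1.000e-03  1.215e+00 -2.700e-01]
x [ 0.002  0.001 -1.   ] y [0.948 0.319 0.002] z [ 0.319 -0.948 -0.   ]
shift mm [ 61.96  59.14 270.42]
rot deg [18.63 -0.03 -0.1 ]
```

Call:
step_arm(
  moves=[
    [[0,0.008,0.036],[3,0,0],0],
    [[0,0.016,0.072],[5,0,0],0],
    [[0,0.024,0.108],[8,0,0],0],
    [[0,0.032,0.144],[11,0,0],0],
    [[0.01,0.04,0.18],[14,0,0],0],
    [[0.02,0.048,0.216],[16,0,0],0],
    [[0.04,0.055,0.252],[18.6,0,0],0],
    [[0.06,0.059,0.27],[18.6,0,0],0],
  ],
)

```text
t: 3.0
ee_pos: [0.6254, -0.1711, 0.2026]
tcp_rot: [1.213, 1.201, -1.208]
contact_force: [-0.1, 0.4, 0.7]
opening: -0.0
```

```bash
python3 -c "
from k import *
plan([.623,-.167,.115],[0,0,-1],[1,0,0])"
```

```text
t 3.0 pos [ 0.6254 -0.1711  0.2026] F [-0.15  0.42  0.74] op -0.0 
q [-0.334  0.375  1.605 -0.     1.155 -0.331]
x [ 0.006 -0.002 -1.   ] y [ 1.    -0.003  0.006] z [-0.003 -1.     0.002]
shift mm [87.54 -2.92 -4.31]
rot deg [-0.19  0.13 -0.36]
```

Call:
step_arm(
  moves=[
    [[0.02,-0.003,-0.004],[0,0,0],0],
    [[0.04,-0.003,-0.004],[0,0.1,-0.3],0],
    [[0.06,-0.003,-0.004],[0,0.1,-0.3],0],
    [[0.08,-0.003,-0.004],[0,0.1,-0.3],0],
    [[0.087,-0.003,-0.004],[0,0.1,-0.3],0],
    [[0.089,-0.003,-0.004],[0,0.1,-0.3],0],
    [[0.09,-0.003,-0.004],[0,0.1,-0.3],0],
    [[0.09,-0.003,-0.004],[0,0.1,-0.3],0],
  ],
)

```text
t: 3.67
ee_pos: [0.6238, -0.1675, 0.1137]
tcp_rot: [1.212, 1.205, -1.21]
contact_force: [0.1, -0.1, -0.1]
opening: 0.0001
```

```bash
python3 -c "
from h import *
from k import *
plan([.623,-.167,.105],[0,0,-1],[1,0,0])
p=bot.get_image('scene'); save(p,'s1.png',(140,150,320,300),4)"
```

```text
t 3.6667 pos [ 0.6238 -0.1675  0.1137] F [ 0.13 -0.11 -0.13] op 0.0001 
q [-0.33   0.471  1.665 -0.     1.003 -0.326]
x [ 0.003 -0.001 -1.   ] y [ 1.    -0.003  0.003] z [-0.003 -1.     0.001]
shift mm [ 8.71 -0.85 -0.51]
rot deg [-0.18  0.07 -0.16]
```

View pics/s1.png

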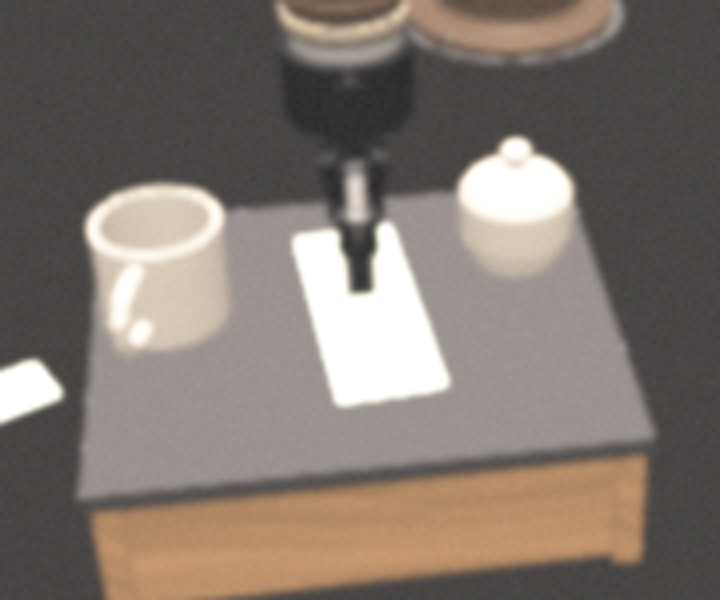

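The tips are over the middle of the lid. I'll descend to 0.108, then feel for the surface at about 3.6 mm/s.

Call:
step_arm(
  moves=[
    [[0.002,0,0],[0,0,0],0],
    [[0.004,0,0],[0,0,0],0],
    [[0.0055,0,0],[0,0,0],0],
    [[0.0058,0,0],[0,0,0],0],
    [[0.006,0,0],[0,0,0],0],
    [[0.0063,0,0],[0,0,0],0],
    [[0.0066,0,0],[0,0,0],0],
    [[0.0069,0,0],[0,0,0],0],
  ],
)

```text
t: 4.38
ee_pos: [0.6241, -0.1676, 0.1072]
tcp_rot: [1.212, 1.204, -1.21]
contact_force: [-0.1, -0.5, 0.2]
opening: -0.0001
```

Call:
step_arm(
  moves=[
    [[0.0003,0,0],[0,0,0],0],
    [[0.0006,0,0],[0,0,0],0],
    [[0.0009,0,0],[0,0,0],0],
    [[0.0012,0,0],[0,0,0],0],
    [[0.0015,0,0],[0,0,0],0],
    [[0.0018,0,0],[0,0,0],0],
  ],
)

```text
t: 4.88
ee_pos: [0.6241, -0.1676, 0.1054]
tcp_rot: [1.212, 1.204, -1.21]
contact_force: [-0.4, 0.3, 0.3]
opening: -0.0003
```

Call:
step_arm(
  moves=[
    [[0.0003,0,0],[0,0,0],0],
    [[0.0006,0,0],[0,0,0],0],
    [[0.0009,0,0],[0,0,0],0],
    [[0.0012,0,0],[0,0,0],0],
  ],
)

```text
t: 5.22
ee_pos: [0.6241, -0.1676, 0.1042]
tcp_rot: [1.212, 1.204, -1.21]
contact_force: [0.3, 0.9, 0.0]
opening: 0.0001
```

Call:
step_arm(
  moves=[
    [[0.0003,0,0],[0,0,0],0],
    [[0.0006,0,0],[0,0,0],0],
    [[0.0009,0,0],[0,0,0],0],
  ],
)

```text
t: 5.47
ee_pos: [0.6242, -0.1676, 0.1032]
tcp_rot: [1.212, 1.204, -1.21]
contact_force: [0.3, 0.2, -0.2]
opening: -0.0002
```

Call:
step_arm(
  moves=[
    [[0.0003,0,0],[0,0,0],0],
    [[0.0006,0,0],[0,0,0],0],
  ],
)

```text
t: 5.63
ee_pos: [0.6241, -0.1676, 0.1026]
tcp_rot: [1.212, 1.204, -1.21]
contact_force: [-0.0, -0.3, 0.4]
opening: -0.0
```

Call:
step_arm(
  moves=[
    [[0.0003,0,0],[0,0,0],0],
  ],
)

```text
t: 5.72
ee_pos: [0.6241, -0.1676, 0.1023]
tcp_rot: [1.212, 1.204, -1.209]
contact_force: [0.5, 0.3, -0.5]
opening: 0.0002
```

Call:
step_arm(
  moves=[
    [[0.0003,0,0],[0,0,0],0],
  ],
)

```text
t: 5.8
ee_pos: [0.6242, -0.1677, 0.1022]
tcp_rot: [1.212, 1.204, -1.209]
contact_force: [-0.5, 0.8, 1.8]
opening: -0.0
```

Call:
step_arm(
  moves=[
    [[0.0003,0,0],[0,0,0],0],
  ],
)

```text
t: 5.88
ee_pos: [0.6243, -0.1677, 0.1022]
tcp_rot: [1.212, 1.204, -1.209]
contact_force: [-0.6, -0.5, 1.5]
opening: -0.0
```

Contact is at z=0.1022. I'll press a little harder.

Call:
step_arm(
  moves=[
    [[0.0004,0,0],[0,0,0],0],
    [[0.0007,0,0],[0,0,0],0],
    [[0.0007,0,0],[0,0,0],0],
  ],
)

```text
t: 6.13
ee_pos: [0.6248, -0.1678, 0.1021]
tcp_rot: [1.212, 1.203, -1.209]
contact_force: [-0.6, 0.6, 4.9]
opening: 0.0
```

Call:
step_arm(
  moves=[
    [[0.0007,-0.002,0],[0,0,0],0],
    [[0.0007,-0.005,0.0004],[0,0,0],0],
    [[0.0007,-0.008,0.0007],[0,0,0],0],
    [[0.0007,-0.011,0.001],[0,0,0],0],
  ],
)

```text
t: 6.47
ee_pos: [0.6143, -0.1691, 0.1021]
tcp_rot: [1.213, 1.201, -1.208]
contact_force: [0.3, -0.4, 4.8]
opening: -0.0003
```

```bash
python3 -c "
from h import *
from k import *
plan()
p=bot.get_image('scene'); save(p,'s2.png',(140,150,320,300),4)"
```

```text
t 6.4667 pos [ 0.6143 -0.1691  0.1021] F [ 0.31 -0.35  4.84] op -0.0003 
q [-0.337  0.468  1.696 -0.     0.97  -0.334]
x [ 0.007 -0.002 -1.   ] y [ 1.    -0.003  0.007] z [-0.003 -1.     0.002]
```

View pics/s2.png

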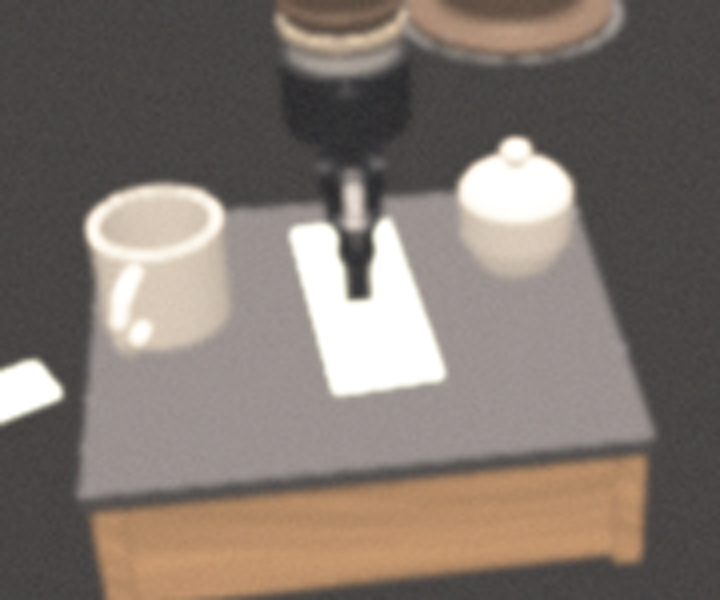

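The lid follows: its far edge in the crop moved from row 405 to row 393. I'll keep dragging.

Call:
step_arm(
  moves=[
    [[0.0007,-0.003,0.0002],[0,0,0],0],
    [[0.0007,-0.007,0.0005],[0,0,0],0],
    [[0.0007,-0.011,0.001],[0,0,0],0],
    [[0.0007,-0.015,0.0013],[0,0,0],0],
    [[0.0006,-0.019,0.0017],[0,0,0],0],
    [[0.0006,-0.023,0.002],[0,0,0],0],
    [[0.0006,-0.026,0.002],[0,0,0],0],
    [[0.0006,-0.028,0.002],[0,0,0],0],
  ],
)

```text
t: 7.18
ee_pos: [0.5859, -0.1714, 0.1021]
tcp_rot: [1.213, 1.2, -1.207]
contact_force: [0.7, 0.1, 4.9]
opening: 0.0002
```

```bash
python3 -c "
from h import *
from k import *
plan(None,[0,0,-1],[1,0,0])"
```

```text
t 7.1833 pos [ 0.5859 -0.1714  0.1021] F [0.73 0.13 4.88] op 0.0002 
q [-0.356  0.423  1.764 -0.     0.946 -0.352]
x [ 0.008 -0.003 -1.   ] y [ 1.    -0.003  0.008] z [-0.003 -1.     0.003]
rot deg [-0.2   0.17 -0.44]
```

Call:
step_arm(
  moves=[
    [[0.0007,-0.003,0.0002],[0,0,0],0],
    [[0.0007,-0.007,0.0005],[0,0,0],0],
    [[0.0007,-0.011,0.001],[0,0,0],0],
    [[0.0007,-0.015,0.0013],[0,0,0],0],
    [[0.0006,-0.019,0.0017],[0,0,0],0],
    [[0.0006,-0.023,0.002],[0,0,0],0],
    [[0.0006,-0.026,0.002],[0,0,0],0],
    [[0.0006,-0.028,0.002],[0,0,0],0],
  ],
)

```text
t: 7.85
ee_pos: [0.5582, -0.1737, 0.1021]
tcp_rot: [1.214, 1.198, -1.207]
contact_force: [1.3, -0.8, 5.7]
opening: 0.0001
```

```bash
python3 -c "
from h import *
from k import *
plan(None,[0,0,-1],[1,0,0])
p=bot.get_image('scene'); save(p,'s3.png',(140,150,320,300),4)
p=bot.get_image('top'); save(p,'t3.png',(240,110,420,255),4.4)"
```

```text
t 7.85 pos [ 0.5582 -0.1737  0.1021] F [ 1.3  -0.77  5.69] op 0.0001 
q [-0.376  0.379  1.829  0.     0.923 -0.372]
x [ 0.01  -0.004 -1.   ] y [ 1.    -0.004  0.01 ] z [-0.004 -1.     0.004]
rot deg [-0.21  0.21 -0.55]
```

View pics/s3.png

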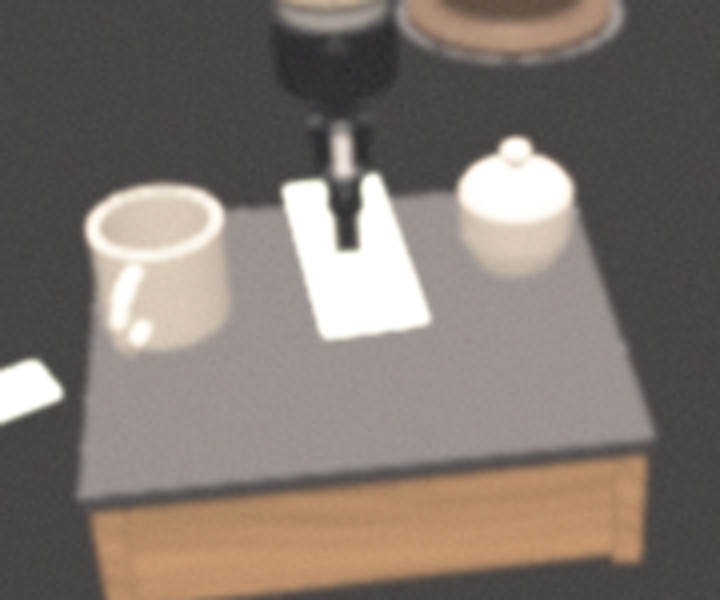

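View pics/t3.png

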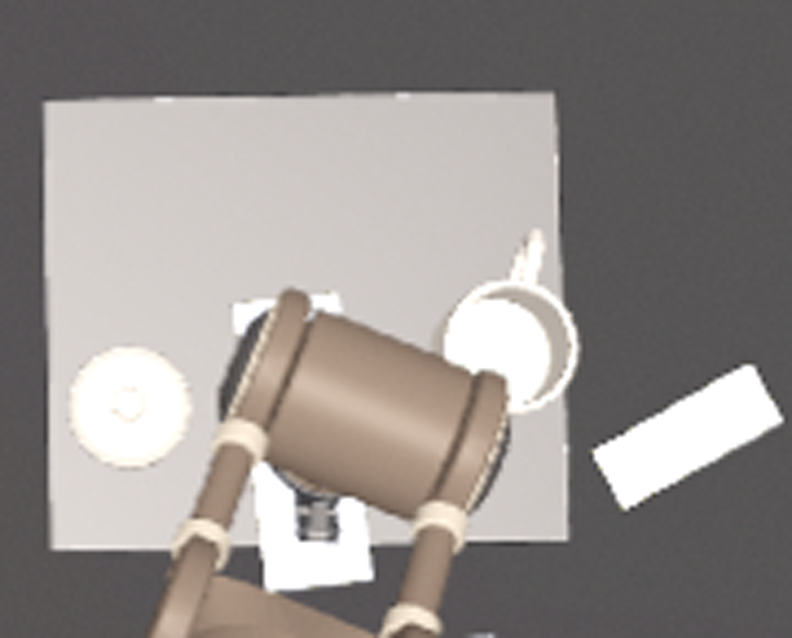

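No slip so far. The lid overhangs about 25 mm, so I'll drag another 28 mm.

Call:
step_arm(
  moves=[
    [[0.0007,-0.003,0.0002],[0,0,0],0],
    [[0.0006,-0.007,0.0005],[0,0,0],0],
    [[0.0006,-0.011,0.001],[0,0,0],0],
    [[0.0006,-0.015,0.0013],[0,0,0],0],
    [[0.0005,-0.019,0.0017],[0,0,0],0],
    [[0.0005,-0.023,0.002],[0,0,0],0],
    [[0.0005,-0.026,0.002],[0,0,0],0],
    [[0.0005,-0.028,0.002],[0,0,0],0],
  ],
)

```text
t: 8.62
ee_pos: [0.5302, -0.1759, 0.1021]
tcp_rot: [1.214, 1.196, -1.206]
contact_force: [1.5, 0.9, 5.7]
opening: 0.0003
```

Call:
step_arm(
  moves=[
    [[0,0,0],[0,0,0],0],
    [[-0.001,0,0],[0,0,0],0],
    [[-0.004,0,0],[0,0,0],0],
    [[-0.02,0,0],[0,0,0],0],
    [[-0.05,0,0],[0,0,0],0],
    [[-0.09,0,0],[0,0,0],0],
    [[-0.13,0,0],[0,0,0],0],
    [[-0.15,0,0],[0,0,0],0.04],
  ],
)

```text
t: 9.28
ee_pos: [0.53, -0.1759, 0.2565]
tcp_rot: [1.214, 1.191, -1.204]
contact_force: [0.7, -1.0, 1.3]
opening: 0.011
```

```bash
python3 -c "
from h import *
from k import *
plan(None,[0,0,-1],[1,0,0])
p=bot.get_image('scene'); save(p,'s4.png',(140,150,320,300),4)
p=bot.get_image('top'); save(p,'t4.png',(240,110,420,255),4.4)"
```

```text
t 9.2833 pos [ 0.53   -0.1759  0.2565] F [ 0.73 -1.02  1.32] op 0.011 
q [-0.398  0.147  1.779 -0.     1.199 -0.395]
x [ 0.015 -0.007 -1.   ] y [ 1.    -0.004  0.015] z [-0.004 -1.     0.006]
rot deg [-0.21  0.37 -0.88]
```

View pics/s4.png

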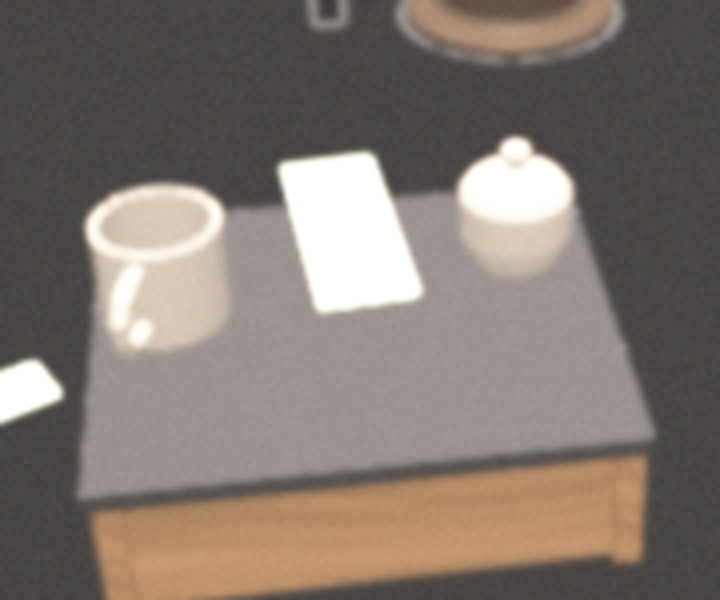

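View pics/t4.png

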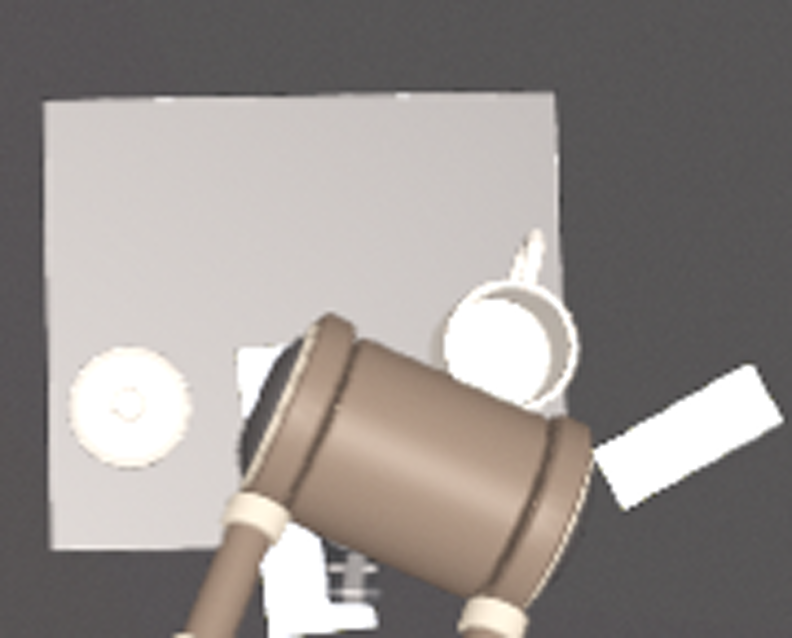

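```bash
cat > fk.py <<'E'
import numpy as np
D=[((1.238,.308,1.634,0,1.2,-.07),(.1624,.6035,.2313)),((.73,-.033,1.958,0,1.215,-.122),(.3179,.3427,.2615)),((.055,.004,1.921,.001,1.215,-.27),(.4805,.0703,.2619)),((-.334,.375,1.605,0,1.155,-.331),(.6254,-.1711,.2026)),((-.33,.471,1.665,0,1.003,-.326),(.6238,-.1675,.1137)),((-.337,.468,1.696,0,.97,-.334),(.6143,-.1691,.1021)),((-.356,.423,1.764,0,.946,-.352),(.5859,-.1714,.1021)),((-.376,.379,1.829,0,.923,-.372),(.5582,-.1737,.1021)),((-.398,.147,1.779,0,1.199,-.395),(.53,-.1759,.2565))]
A=[];b=[]
for q,p in D:
    c,s=np.cos(q[0]),np.sin(q[0]); r=c*p[0]+s*p[1]; l=-s*p[0]+c*p[1]
    a2=q[1];a3=q[1]+q[2];a5=a3+q[4]
    print(round(r,4),round(l,4),p[2])
    # r = L1 sin a2 + L2 sin a3 + E cos a3 + r0 ; z = L1 cos a2 + L2 cos a3 - E sin a3 + z0
    A.append([np.sin(a2),np.sin(a3),np.cos(a3),1,0]);b.append(r-0)
    A.append([np.cos(a2),np.cos(a3),-np.sin(a3),0,1]);b.append(p[2])
x,res,rk,sv=np.linalg.lstsq(np.array(A),np.array(b),rcond=None); print("L1,L2,E,r0,z0",x.round(4),"resid",np.abs(np.array(A)@x-b).max(),sv)
A=np.array(A)[:,[0,1,3,4]];x=np.linalg.lstsq(A,np.array(b),rcond=None)[0];print("noE",x,np.abs(A@x-b).max())
E
python3 fk.py
```

```text
0.6234 0.0437 0.2313
0.4654 0.0434 0.2615
0.4836 0.0438 0.2619
0.6469 0.0434 0.2026
0.6444 0.0437 0.1137
0.6357 0.0435 0.1021
0.6089 0.0435 0.1021
0.583 0.0434 0.1021
0.5567 0.0433 0.2565
L1,L2,E,r0,z0 [ 0.4817  0.5253  0.0334  0.0015 -0.0062] resid 0.0037723483851508366 [5.17842795 4.23516379 0.38877362 0.25176904 0.18093929]
noE [ 0.46469865  0.52067601 -0.00481383 -0.02173575] 0.005324377256706647
```

Call:
step_arm(
  moves=[
    [[-0.02,-0.01,0],[0,5,0],0.04],
    [[-0.04,-0.03,0],[0,10,0],0.04],
    [[-0.05,-0.05,0],[0,15,0],0.04],
    [[-0.05,-0.05,0],[0,15,0],0.04],
  ],
)

```text
t: 9.72
ee_pos: [0.4778, -0.1779, 0.3062]
tcp_rot: [1.407, 1.379, -1.068]
contact_force: [1.3, -1.4, -0.1]
opening: 0.0398
```

```bash
python3 -c "
from k import *
plan()"
```

```text
t 9.7167 pos [ 0.4778 -0.1779  0.3062] F [ 1.32 -1.43 -0.1 ] op 0.0398 
q [-0.581  0.085  1.768  0.225  1.42  -0.625]
x [ 0.018  0.253 -0.967] y [ 1.    -0.007  0.016] z [-0.003 -0.968 -0.253]
```

```bash
cat > fk2.py <<'E'
import numpy as np
from scipy.spatial.transform import Rotation as Ro
from scipy.optimize import least_squares
from fk import D
def T(q,s4):
    z=lambda a:Ro.from_euler('z',a).as_matrix(); y=lambda a:Ro.from_euler('y',a).as_matrix()
    return z(q[0])@y(q[1]+q[2])@z(s4*q[3])@y(q[4])@z(q[5])
def tool(q,s4=1):
    t=T(q,s4); return np.c_[t[:,2],-t[:,0],-t[:,1]]
q=[-0.581,0.085,1.768,0.225,1.42,-0.625]
for s in(1,-1): print(s,tool(q,s).round(3))
E
python3 fk2.py | tail -7
```

```text
noE [ 0.46469865  0.52067601 -0.00481383 -0.02173575] 0.005324377256706647
1 [[ 0.017  1.    -0.002]
 [ 0.252 -0.007 -0.968]
 [-0.967  0.016 -0.253]]
-1 [[-0.225  0.969  0.103]
 [-0.116  0.079 -0.99 ]
 [-0.967 -0.235  0.095]]
```

```bash
cat > fk3.py <<'E'
import numpy as np
from scipy.spatial.transform import Rotation as Ro
from scipy.optimize import least_squares
import io,contextlib
with contextlib.redirect_stdout(io.StringIO()):
    from fk import D
    from fk2 import tool,T
D=D+[((-0.581,0.085,1.768,0.225,1.42,-0.625),(.4778,-.1779,.3062))]
z=lambda a:Ro.from_euler('z',a).as_matrix(); y=lambda a:Ro.from_euler('y',a).as_matrix()
def fk(q,x):
    L1,L2,E,h,Lt,l,r0,le=x
    return z(q[0])@(np.array([r0,l,h])+y(q[1])@[0,0,L1]+y(q[1]+q[2])@[E,0,L2])+T(q,1)@[0,0,Lt]+0*le
f=lambda x:np.concatenate([(fk(q,x)-p) for q,p in D]+[(np.array(x)-[.47,.5,0,.25,.25,.0435,0,0])*.01])
s=least_squares(f,[.47,.5,0,.25,.25,.0435,0,0]); X=s.x
if __name__=="__main__":
    print(X.round(4)); print(np.array([(fk(q,X)-p)*1000 for q,p in D]).round(1))
E
python3 fk3.py
```

```text
[ 0.482   0.5275  0.0366  0.3148  0.3174  0.0435 -0.001   0.    ]
[[ 0.1 -0.2 -0. ]
 [ 0.1  0.2  0.3]
 [-0.1 -0.   0.2]
 [ 0.1  0.1 -0.2]
 [-0.1 -0.2 -0.2]
 [ 0.1 -0.1  0.2]
 [-0.  -0.1  0.1]
 [-0.   0.1 -0.1]
 [ 0.1  0.2 -0. ]
 [-0.1 -0.  -0.3]]
```

```bash
cat > ik.py <<'E'
from fk3 import *
lo=np.array([-3.06,-.79,.05,-1.19,.05,-2.94]);hi=np.array([3.06,1.96,2.63,4.34,2.64,2.94])
def ik(p,R,q0s=None):
    best=None
    rng=np.random.default_rng(0)
    q0s=q0s or [np.array([-.6,.3,2.2,3.0,1.4,0])]+[lo+(hi-lo)*rng.random(6) for _ in range(25)]
    for q0 in q0s:
        g=lambda q:np.r_[fk(q,X)-p,(0.3*(tool(q)-R)).ravel()]
        s=least_squares(g,np.clip(q0,lo+.001,hi-.001),bounds=(lo,hi))
        if best is None or s.cost<best.cost: best=s
        if best.cost<1e-12: break
    return best.x,best.cost
def hor(psi): c,s=np.cos(psi),np.sin(psi); return np.array([[c,0,-s],[s,0,c],[0,-1,0]],float)
if __name__=="__main__":
    print("det",np.linalg.det(hor(.1)))
    for ne,name in(((.440,-.189),"slab"),((.4525,.168),"box")):
        zz=.102 if name=="slab" else .071
        for d in (-60,-40,-20,0,7,20,40,60):
            psi=np.radians(d); dirv=np.array([np.cos(psi),np.sin(psi)])
            p=np.r_[np.array(ne)+.030*dirv,zz]
            q,c=ik(p,hor(psi)); print(name,d,p.round(3),q.round(2),"cost %.1e"%c)
E
python3 ik.py
```

```text
det 1.0000000000000002
slab -60 [ 0.455 -0.215  0.102] [0.05 0.87 2.33 4.24 1.6  0.05] cost 2.1e-15
slab -40 [ 0.463 -0.208  0.102] [-0.22  0.93  2.47  3.64  1.8   0.12] cost 2.1e-19
slab -20 [ 0.468 -0.199  0.102] [-0.72  0.97  2.51  2.75  1.88 -0.13] cost 3.7e-29
slab 0 [ 0.47  -0.189  0.102] [-1.07  0.91  2.43  2.06  1.66 -0.17] cost 2.9e-21
slab 7 [ 0.47  -0.185  0.102] [-1.13  0.88  2.38  1.89  1.61 -0.12] cost 9.6e-26
slab 20 [ 0.468 -0.179  0.102] [-1.17  0.86  2.28  1.63  1.57  0.01] cost 5.3e-29
slab 40 [ 0.463 -0.17   0.102] [-1.14  0.87  2.08  1.31  1.62  0.19] cost 2.8e-22
slab 60 [ 0.455 -0.163  0.102] [-1.06  0.91  1.88  1.06  1.75  0.31] cost 1.9e-29
box -60 [0.468 0.142 0.071] [ 0.88  0.97  1.85 -1.19  1.68 -0.3 ] cost 3.6e-04
box -40 [0.475 0.149 0.071] [0.68 0.94 2.21 4.34 1.57 0.01] cost 5.3e-03
box -20 [0.481 0.158 0.071] [0.83 0.95 2.26 4.33 1.6  0.06] cost 2.2e-25
box 0 [0.483 0.168 0.071] [0.61 1.01 2.4  3.77 1.79 0.16] cost 3.6e-23
box 7 [0.482 0.172 0.071] [0.47 1.04 2.43 3.5  1.88 0.12] cost 3.0e-22
box 20 [0.481 0.178 0.071] [ 0.14  1.07  2.46  2.92  1.95 -0.08] cost 7.9e-25
box 40 [0.475 0.187 0.071] [-0.26  1.02  2.4   2.17  1.73 -0.23] cost 5.2e-21
box 60 [0.468 0.194 0.071] [-0.39  0.95  2.26  1.7   1.58 -0.07] cost 4.8e-24
```

```bash
cat > path.py <<'E'
from ik import *
s=np.radians(7)
for p in ([.40,-.195,.102],[.42,-.19,.102],[.42,-.19,.2],[.42,-.19,.25],[.47,-.185,.15]):
    q,c=ik(np.array(p),hor(s)); print(p,q.round(2),"%.0e"%c)
q0=np.array([-0.581,0.085,1.768,0.225,1.42,-0.625])
q1,c=ik(np.array([.40,-.20,.25]),hor(s)); print("goal",q1.round(3),c)
for t in np.linspace(0,1,9):
    q=q0+(q1-q0)*t; R=tool(q); print(round(t,2),fk(q,X).round(3),"W",(fk(q,X)-.317*R[:,0]).round(3),"x",R[:,0].round(2),"y",R[:,1].round(2))
E
python3 path.py
```

```text
[0.4, -0.195, 0.102] [-1.4   0.9   2.42  1.62  1.58 -0.18] 8e-22
[0.42, -0.19, 0.102] [-1.31  0.9   2.42  1.7   1.59 -0.17] 1e-22
[0.42, -0.19, 0.2] [-1.31  0.54  2.53  1.71  1.56  0.07] 6e-22
[0.42, -0.19, 0.25] [-1.31  0.33  2.57  1.7   1.54  0.24] 2e-19
[0.47, -0.185, 0.15] [-1.13  0.72  2.44  1.89  1.58 -0.02] 8e-27
goal [-1.401  0.332  2.563  1.617  1.559  0.247] 1.6443883883796377e-20
0.0 [ 0.478 -0.178  0.306] W [ 0.472 -0.258  0.613] x [ 0.02  0.25 -0.97] y [ 1.   -0.01  0.02]
0.12 [ 0.45  -0.153  0.266] W [ 0.433 -0.297  0.548] x [ 0.05  0.45 -0.89] y [ 0.96 -0.26 -0.07]
0.25 [ 0.432 -0.129  0.242] W [ 0.386 -0.324  0.488] x [ 0.15  0.62 -0.77] y [ 0.86 -0.47 -0.21]
0.38 [ 0.423 -0.112  0.231] W [ 0.333 -0.34   0.432] x [ 0.29  0.72 -0.63] y [ 0.69 -0.61 -0.38]
0.5 [ 0.422 -0.105  0.23 ] W [ 0.277 -0.343  0.381] x [ 0.46  0.75 -0.48] y [ 0.49 -0.66 -0.57]
0.62 [ 0.423 -0.111  0.235] W [ 0.222 -0.333  0.337] x [ 0.64  0.7  -0.32] y [ 0.29 -0.61 -0.74]
0.75 [ 0.423 -0.131  0.242] W [ 0.17  -0.311  0.3  ] x [ 0.8   0.57 -0.18] y [ 0.12 -0.46 -0.88]
0.88 [ 0.417 -0.162  0.248] W [ 0.123 -0.279  0.271] x [ 0.93  0.37 -0.07] y [ 0.02 -0.24 -0.97]
1.0 [ 0.4  -0.2   0.25] W [ 0.085 -0.239  0.25 ] x [ 0.99  0.12 -0.  ] y [-0. -0. -1.]
```

```bash
cat > wp.py <<'E'
from ik import *
from cell import bot
def rows(goal_q,n,k=8):
    s=bot.sense(); R=Ro.from_rotvec(s["tcp_rot"]).as_matrix(); P=np.array(s["ee_pos"]); q0=np.array(s["joint_pos"])
    print("t",s["t"],P.round(4),q0.round(3),"F",np.round(s["contact_force"],1))
    prev=R
    for i in range(1,k+1):
        q=q0+(goal_q-q0)*min(1,i/n); p=fk(q,X);r=tool(q)
        print((R.T@(p-P)).round(3).tolist(),np.degrees(Ro.from_matrix(R.T@r).as_rotvec()).round(1).tolist(),"step",np.degrees(Ro.from_matrix(prev.T@r).magnitude()).round(1)); prev=r
E
python3 -c "
from wp import *
rows(np.array([-1.401,.332,2.563,1.617,1.559,.247]),24)"
```

```text
t 9.7167 [ 0.4778 -0.1779  0.3062] [-0.581  0.085  1.768  0.225  1.42  -0.625] F [ 1.3 -1.4 -0.1]
[0.016, -0.01, -0.004] [5.1, 4.2, 0.1] step 6.6
[0.031, -0.02, -0.009] [10.2, 8.4, 0.3] step 6.6
[0.044, -0.028, -0.014] [15.4, 12.5, 0.4] step 6.7
[0.056, -0.036, -0.019] [20.6, 16.7, 0.6] step 6.7
[0.065, -0.042, -0.025] [25.9, 20.9, 0.7] step 6.8
[0.073, -0.047, -0.031] [31.2, 25.2, 0.9] step 6.8
[0.08, -0.051, -0.036] [36.6, 29.4, 1.1] step 6.8
[0.085, -0.054, -0.041] [41.9, 33.7, 1.3] step 6.9
```

Call:
step_arm(
  moves=[
    [[0.016,-0.01,-0.004],[5,4,0],0.04],
    [[0.031,-0.02,-0.009],[10,8.5,0.3],0.04],
    [[0.044,-0.028,-0.014],[15.4,12.5,0.4],0.04],
    [[0.056,-0.036,-0.019],[20.6,16.7,0.6],0.04],
    [[0.065,-0.042,-0.025],[26,21,0.7],0.04],
    [[0.073,-0.047,-0.031],[31,25,1],0.04],
    [[0.08,-0.051,-0.036],[36.5,29.5,1],0.04],
    [[0.085,-0.054,-0.041],[42,33.7,1.3],0.04],
  ],
)

```text
t: 10.38
ee_pos: [0.4243, -0.1149, 0.231]
tcp_rot: [2.418, 1.414, -1.276]
contact_force: [-0.1, -0.6, -0.3]
opening: 0.04
```

```bash
python3 -c "
from wp import *
rows(np.array([-1.401,.332,2.563,1.617,1.559,.247]),16)"
```

```text
t 10.3833 [ 0.4243 -0.1149  0.231 ] [-0.854  0.169  2.039  0.691  1.463 -0.33 ] F [-0.1 -0.6 -0.3]
[0.005, -0.004, 0.001] [5.3, 4.4, 0.2] step 6.9
[0.007, -0.006, 0.0] [10.6, 8.8, 0.3] step 6.9
[0.009, -0.008, -0.0] [15.9, 13.2, 0.5] step 6.9
[0.009, -0.008, -0.001] [21.1, 17.7, 0.6] step 6.9
[0.008, -0.008, -0.002] [26.3, 22.3, 0.7] step 6.9
[0.005, -0.007, -0.003] [31.5, 27.0, 0.8] step 6.9
[0.001, -0.005, -0.003] [36.5, 31.7, 0.9] step 6.9
[-0.004, -0.002, -0.003] [41.6, 36.5, 0.9] step 7.0
```

Tracking well.

Call:
step_arm(
  moves=[
    [[0.005,-0.004,0.001],[5.3,4.4,0.2],0.04],
    [[0.007,-0.006,0],[10.6,8.8,0.3],0.04],
    [[0.009,-0.008,0],[16,13.2,0.5],0.04],
    [[0.009,-0.008,-0.001],[21,17.7,0.6],0.04],
    [[0.008,-0.008,-0.002],[26.3,22.3,0.7],0.04],
    [[0.005,-0.007,-0.003],[31.5,27,0.8],0.04],
    [[0.001,-0.005,-0.003],[36.5,31.7,0.9],0.04],
    [[-0.004,-0.002,-0.003],[41.5,36.5,0.9],0.04],
  ],
)

```text
t: 11.05
ee_pos: [0.4232, -0.114, 0.2349]
tcp_rot: [-2.127, -0.674, 0.729]
contact_force: [-0.8, -0.2, 0.1]
opening: 0.0398
```

```bash
python3 -c "
from wp import *
rows(np.array([-1.401,.332,2.563,1.617,1.559,.247]),8)"
```

```text
t 11.05 [ 0.4232 -0.114   0.2349] [-1.127  0.252  2.305  1.156  1.509 -0.039] F [-0.8 -0.2  0.1]
[-0.005, 0.002, -0.005] [5.0, 4.8, -0.2] step 6.9
[-0.011, 0.004, -0.01] [9.9, 9.7, -0.5] step 6.9
[-0.019, 0.007, -0.015] [14.7, 14.6, -0.8] step 6.9
[-0.028, 0.011, -0.02] [19.5, 19.6, -1.3] step 6.9
[-0.039, 0.015, -0.025] [24.2, 24.6, -1.9] step 6.9
[-0.05, 0.02, -0.029] [28.8, 29.7, -2.5] step 6.9
[-0.063, 0.025, -0.032] [33.2, 34.8, -3.3] step 6.9
[-0.077, 0.031, -0.035] [37.6, 40.1, -4.1] step 6.9
```

Call:
step_arm(
  moves=[
    [[-0.005,0.002,-0.005],[5,4.8,-0.2],0.04],
    [[-0.011,0.004,-0.01],[10,9.7,-0.5],0.04],
    [[-0.019,0.007,-0.015],[14.7,14.6,-0.8],0.04],
    [[-0.028,0.011,-0.02],[19.5,19.6,-1.3],0.04],
    [[-0.039,0.015,-0.025],[24.2,24.6,-1.9],0.04],
    [[-0.05,0.02,-0.029],[28.8,29.7,-2.5],0.04],
    [[-0.063,0.025,-0.032],[33.2,34.8,-3.3],0.04],
    [[-0.077,0.031,-0.035],[37.6,40,-4.1],0.04],
  ],
)

```text
t: 11.72
ee_pos: [0.4, -0.1988, 0.2485]
tcp_rot: [-1.56, -0.092, 0.096]
contact_force: [1.2, 0.9, -0.0]
opening: 0.0401
```

```bash
python3 -c "
from k import *
from m import *
import pickle
p=bot.get_image('scene'); save(p,'s5.png'); pickle.dump(p,open('s5.pkl','wb'))
p=bot.get_image('top'); save(p,'t5.png');  pickle.dump(p,open('t5.pkl','wb'))
plan([.40,-.195,.15],[1,.12,0],[0,0,-1])
"
```

```text
t 11.8167 pos [ 0.3997 -0.1975  0.2482] F [-0.35  1.09 -0.4 ] op 0.0398 
q [-1.401  0.336  2.568  1.617  1.557  0.245]
x [ 0.993  0.122 -0.003] y [-0.004  0.008 -1.   ] z [-0.122  0.993  0.008]
shift mm [ 0.88 98.17  1.62]
rot deg [-0.47  0.16 -0.15]
```

View pics/s5.png

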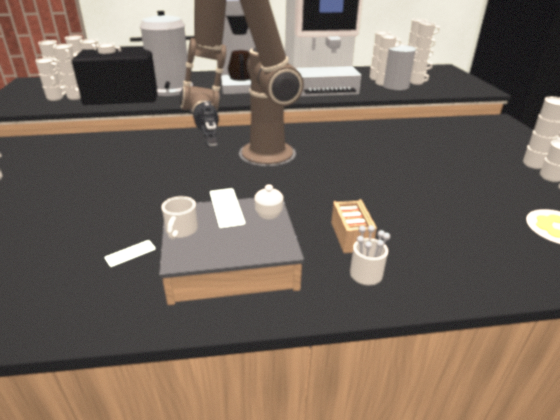

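View pics/t5.png

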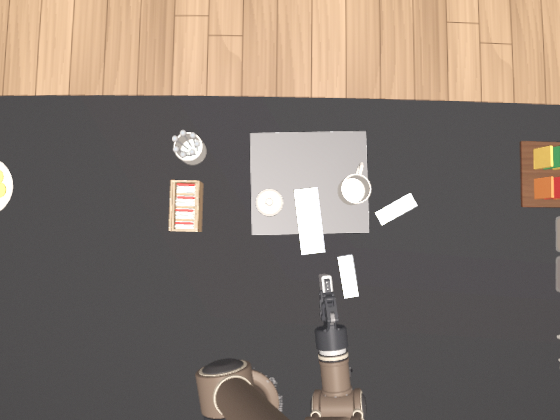

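```bash
python3 - <<'E'
from m import *
import pickle
p=pickle.load(open('t5.pkl','rb'));q=pickle.load(open('s5.pkl','rb'))
r=fit_lid(p,(287,180,330,262),.102,thr=225); print("lid",r)
r=fit_lid(p,(287,180,330,262),.102,thr=150) ; print(r[0])
print("scene",fit_lid(q,(205,183,248,229),.102,thr=200))
c=cloud(q).reshape(-1,3); v=(q["depth"]>0).reshape(-1)
c=c[v]; n=c[(c[:,2]>.13)&(c[:,0]<.42)&(c[:,0]>0)&(c[:,1]<-.13)&(c[:,1]>-.36)]
for x0 in np.arange(.0,.4,.03):
    m=n[(n[:,0]>=x0)&(n[:,0]<x0+.03)&(n[:,2]<.4)]
    if len(m): print(round(x0,2),len(m),"z",m[:,2].min().round(3),m[:,2].max().round(3),"y",m[:,1].min().round(3),m[:,1].max().round(3))
save(q,"s5c.png",(150,40,320,240),3.5)
E
```

```text
lid (((528.5562133789062, -175.71337890625), (179.28607177734375, 68.6390609741211), 7.257544040679932), (529.3301877303845, -175.6869017265374), array([[ 435.2958 , -152.99338],
       [ 443.96695, -221.08252],
       [ 621.81665, -198.43338],
       [ 613.1455 , -130.34424]], dtype=float32), 225)
((537.3410034179688, -173.2720184326172), (202.9742889404297, 116.37808990478516), 0.6403766870498657)
scene (((532.4508056640625, -173.01779174804688), (189.2941131591797, 70.84732055664062), 7.185722827911377), (532.990222528489, -172.99088902456836), array([[ 434.1161  , -149.71136 ],
       [ 442.97815 , -220.00226 ],
       [ 630.7855  , -196.32422 ],
       [ 621.92346 , -126.033325]], dtype=float32), 200)
0.03 4 z 0.353 0.399 y -0.26 -0.17
0.06 185 z 0.249 0.4 y -0.299 -0.152
0.09 710 z 0.216 0.4 y -0.3 -0.141
0.12 263 z 0.223 0.4 y -0.292 -0.182
0.15 81 z 0.226 0.282 y -0.27 -0.198
0.18 45 z 0.238 0.283 y -0.259 -0.192
0.21 37 z 0.256 0.283 y -0.254 -0.186
0.24 82 z 0.22 0.283 y -0.254 -0.179
0.27 176 z 0.217 0.283 y -0.25 -0.179
0.3 142 z 0.182 0.314 y -0.231 -0.191
0.33 193 z 0.188 0.308 y -0.225 -0.191
0.36 85 z 0.214 0.288 y -0.216 -0.191
0.39 71 z 0.215 0.28 y -0.213 -0.191
```

View pics/s5c.png

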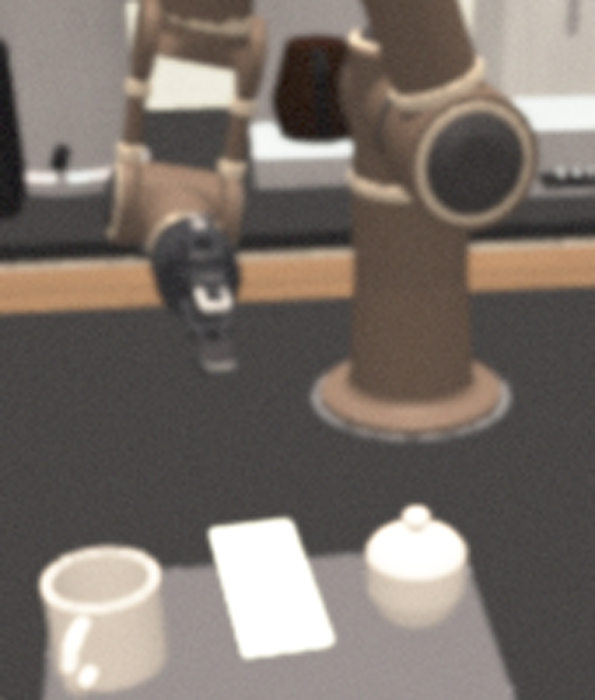

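The tool is horizontal and the lid is in full view, at about (0.530,-0.175), yaw 7.25°, with roughly 52 mm of overhang. I'll lower in front of it.

```bash
python3 -c "
from k import *
plan([.402,-.192,.1018],[np.cos(np.radians(7.25)),np.sin(np.radians(7.25)),0],[0,0,-1])
"
```

```text
t 11.8167 pos [ 0.3997 -0.1975  0.2482] F [-0.35  1.09 -0.4 ] op 0.0398 
q [-1.401  0.336  2.568  1.617  1.557  0.245]
x [ 0.993  0.122 -0.003] y [-0.004  0.008 -1.   ] z [-0.122  0.993  0.008]
shift mm [  3.35 146.38   3.96]
rot deg [-0.47 -0.25 -0.14]
```

Call:
step_arm(
  moves=[
    [[0.001,0.025,0.002],[-0.4,-0.2,-0.1],0.04],
    [[0.002,0.055,0.004],[-0.5,-0.2,-0.1],0.04],
    [[0.003,0.085,0.004],[-0.5,-0.2,-0.1],0.04],
    [[0.003,0.115,0.004],[-0.5,-0.2,-0.1],0.04],
    [[0.003,0.135,0.004],[-0.5,-0.2,-0.1],0.04],
    [[0.003,0.145,0.004],[-0.5,-0.2,-0.1],0.04],
    [[0.003,0.1465,0.004],[-0.5,-0.2,-0.1],0.04],
    [[0.003,0.1465,0.004],[-0.5,-0.2,-0.1],0.04],
  ],
)

```text
t: 12.48
ee_pos: [0.4019, -0.1912, 0.1009]
tcp_rot: [-1.568, -0.1, 0.102]
contact_force: [-0.0, -0.2, -0.2]
opening: 0.0402
```

```bash
python3 -c "
from k import *
from h import *
plan([.4725,-.183,.1018],[np.cos(np.radians(7.25)),np.sin(np.radians(7.25)),0],[0,0,-1])
p=bot.get_image('top'); save(p,'t6.png',(240,140,420,285),4.4)
print(w2px(p,[[.402,-.192,.102],[.4407,-.187,.102]]))
q=bot.get_image('scene');save(q,'s6.png',(150,80,320,240),3.5)
c=cloud(q).reshape(-1,3); c=c[(q['depth']>0).reshape(-1)]
n=c[(c[:,2]>.015)&(c[:,0]<.42)&(c[:,0]>0)&(c[:,1]<-.12)&(c[:,1]>-.36)]
for x0 in np.arange(.0,.42,.03):
    m=n[(n[:,0]>=x0)&(n[:,0]<x0+.03)&(n[:,2]<.25)]
    if len(m): print(round(x0,2),len(m),'z',m[:,2].min().round(3),m[:,2].max().round(3),'y',m[:,1].min().round(3),m[:,1].max().round(3))
"
```

```text
t 12.4833 pos [ 0.4019 -0.1912  0.1009] F [-0.02 -0.17 -0.21] op 0.0402 
q [-1.387  0.907  2.425  1.625  1.58  -0.19 ]
x [ 0.992  0.128 -0.001] y [-0.001  0.001 -1.   ] z [-0.128  0.992  0.001]
shift mm [71.04 -0.98 -0.93]
rot deg [-0.04  0.11 -0.05]
[[314.55118594 267.24264951]
 [312.84387229 252.8302064 ]]
0.03 1 z 0.096 0.096 y -0.195 -0.195
0.06 74 z 0.064 0.223 y -0.296 -0.175
0.09 514 z 0.056 0.25 y -0.308 -0.167
0.12 381 z 0.062 0.25 y -0.308 -0.175
0.15 73 z 0.104 0.135 y -0.257 -0.192
0.18 67 z 0.097 0.136 y -0.253 -0.186
0.21 68 z 0.103 0.138 y -0.253 -0.178
0.24 76 z 0.079 0.139 y -0.249 -0.172
0.27 156 z 0.075 0.135 y -0.246 -0.173
0.3 123 z 0.042 0.167 y -0.225 -0.185
0.33 173 z 0.054 0.16 y -0.217 -0.185
0.36 87 z 0.074 0.137 y -0.211 -0.184
0.39 55 z 0.077 0.138 y -0.204 -0.184
```

View pics/t6.png

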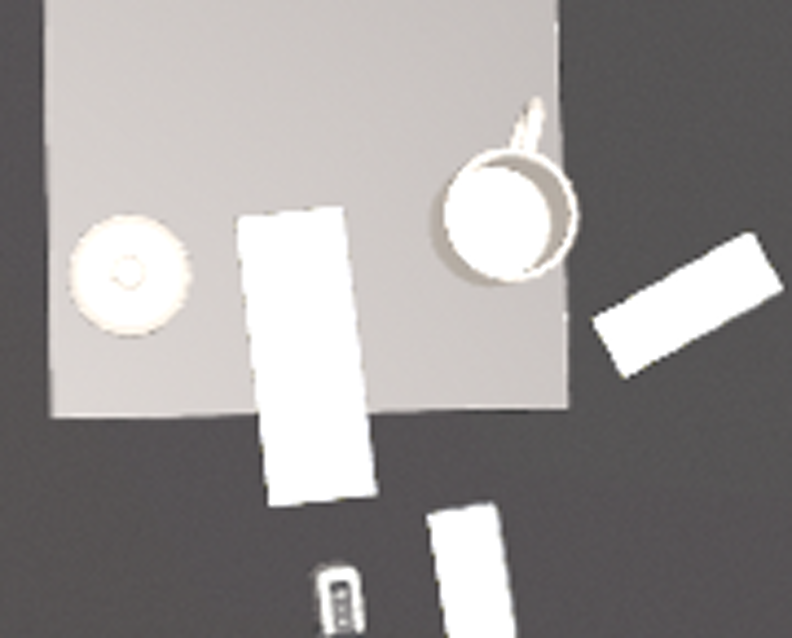

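View pics/s6.png

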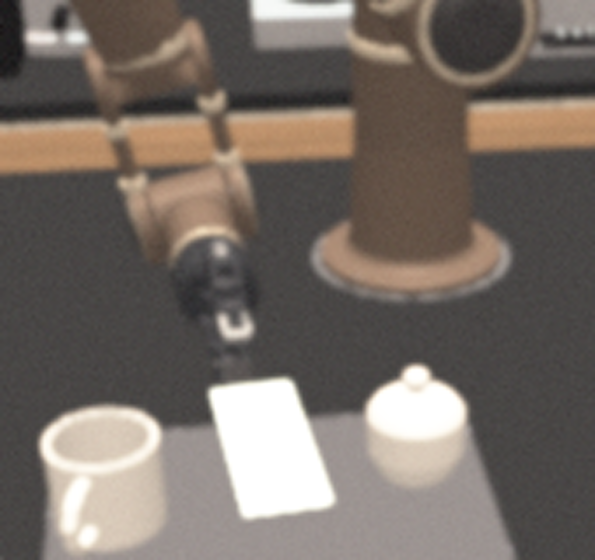

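Call:
step_arm(
  moves=[
    [[0.01,-0.001,-0.001],[0,0.1,0],0.04],
    [[0.024,-0.001,-0.001],[0,0.1,0],0.04],
    [[0.038,-0.001,-0.001],[0,0.1,0],0.04],
    [[0.052,-0.001,-0.001],[0,0.1,0],0.04],
    [[0.062,-0.001,-0.001],[0,0.1,0],0.04],
    [[0.068,-0.001,-0.001],[0,0.1,0],0.04],
    [[0.071,-0.001,-0.001],[0,0.1,0],0.04],
    [[0.071,-0.001,-0.001],[0,0.1,0],0.04],
  ],
)

```text
t: 13.25
ee_pos: [0.4728, -0.1831, 0.1038]
tcp_rot: [-1.571, -0.1, 0.1]
contact_force: [-0.4, 0.5, -0.3]
opening: 0.04
```

```bash
python3 -c "
from k import *
from h import *
plan([.4725,-.183,.1018],[np.cos(np.radians(7.25)),np.sin(np.radians(7.25)),0],[0,0,-1])
p=bot.get_image('top'); save(p,'t7.png',(240,140,420,285),4.4)
"
```

```text
t 13.25 pos [ 0.4728 -0.1831  0.1038] F [-0.4   0.47 -0.34] op 0.04 
q [-1.115  0.879  2.386  1.897  1.611 -0.119]
x [0.992 0.127 0.   ] y [ 0.001 -0.003 -1.   ] z [-0.127  0.992 -0.003]
shift mm [-0.25  2.05  0.15]
rot deg [0.16 0.03 0.01]
```

View pics/t7.png

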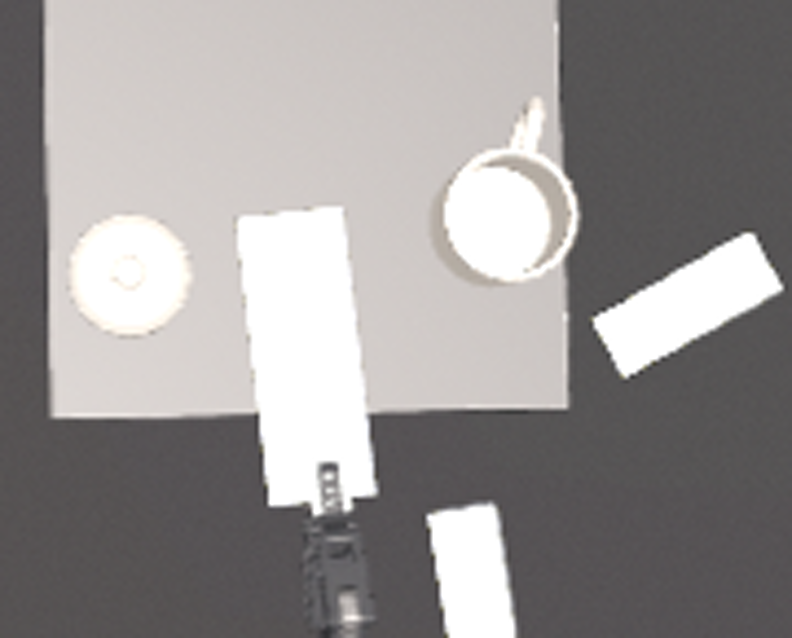

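Call:
step_arm(
  moves=[
    [[0,0.001,0],[0,0,0],0.04],
    [[0,0.002,0],[0,0,0],0.04],
    [[0,0.002,0],[0,0,0],0.04],
    [[0,0.002,0],[0,0,0],0.04],
  ],
  force=20,
)

```text
t: 13.63
ee_pos: [0.4722, -0.1836, 0.1015]
tcp_rot: [-1.57, -0.099, 0.099]
contact_force: [0.0, 0.1, -0.1]
opening: 0.0404
```

Call:
step_arm(
  moves=[
    [[0,0,0],[0,0,0],0.02],
    [[0,0,0],[0,0,0],0.015],
    [[0,0,0],[0,0,0],0.01],
    [[0,0,0],[0,0,0],0.008],
    [[0,0,0],[0,0,0],0.006],
    [[0,0,0],[0,0,0],0.004],
    [[0,0,0],[0,0,0],0.002],
    [[0,0,0],[0,0,0],0],
  ],
  force=20,
)

```text
t: 14.3
ee_pos: [0.4722, -0.1836, 0.1014]
tcp_rot: [-1.57, -0.098, 0.099]
contact_force: [-0.2, 0.1, -0.7]
opening: 0.0015
```

Call:
step_arm(
  moves=[
    [[0,0,0],[0,0,0],0],
    [[0,0,0],[0,0,0],0],
    [[0,0,0],[0,0,0],0],
  ],
  force=30,
)

```text
t: 14.55
ee_pos: [0.4722, -0.1835, 0.1013]
tcp_rot: [-1.57, -0.098, 0.099]
contact_force: [-0.3, 0.1, 0.5]
opening: 0.0017
```

Gripped. I'll lift it straight up.

Call:
step_arm(
  moves=[
    [[0,-0.001,0],[0,0,0],0],
    [[0,-0.003,0],[0,0,0],0],
    [[0,-0.006,0],[0,0,0],0],
    [[0,-0.01,0],[0,0,0],0],
    [[0,-0.014,0],[0,0,0],0],
    [[0,-0.018,0],[0,0,0],0],
    [[0,-0.022,0],[0,0,0],0],
    [[0,-0.025,0],[0,0,0],0],
  ],
)

```text
t: 15.22
ee_pos: [0.4722, -0.1835, 0.1269]
tcp_rot: [-1.571, -0.098, 0.099]
contact_force: [-0.6, -0.6, -0.6]
opening: 0.0017
```

```bash
python3 -c "
from k import *
from h import *
plan()
p=bot.get_image('scene'); save(p,'s8.png',(150,100,320,240),3.5)
c=cloud(p); m=(p['frame'].min(-1)>200)
n=c[m&(p['depth']>0)]; n=n[(n[:,0]>.44)&(n[:,0]<.66)&(n[:,1]<-.125)&(n[:,1]>-.22)&(n[:,2]>.1)]
A=np.c_[n[:,:2],np.ones(len(n))]; print(len(n),np.linalg.lstsq(A,n[:,2],rcond=None)[0],n[:,2].mean())
"
```

```text
t 15.2167 pos [ 0.4722 -0.1835  0.1269] F [-0.59 -0.63 -0.56] op 0.0017 
q [-1.117  0.803  2.416  1.898  1.595 -0.075]
x [ 0.992  0.125 -0.   ] y [-0.    -0.002 -1.   ] z [-0.125  0.992 -0.002]
886 [-0.00854442 -0.04073929  0.12440675] 0.12683519831237106
```

View pics/s8.png

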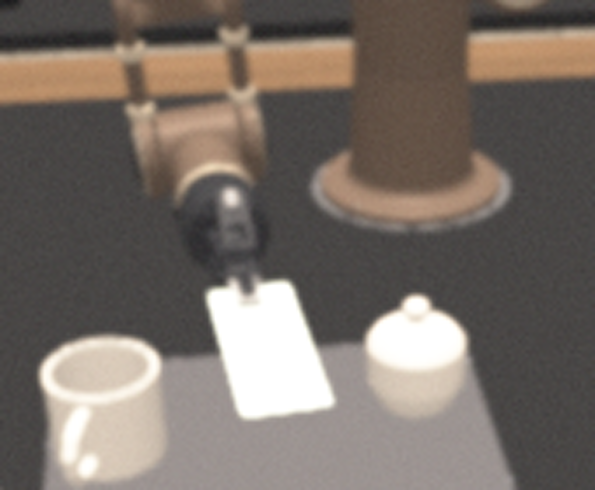

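```bash
cat > tr.py <<'E'
from ik import *
W=[(.472,-.1835,.127,7.2),(.475,-.18,.19,7.2),(.50,-.17,.235,7),(.55,-.13,.25,6),(.60,-.07,.25,5),(.62,0,.25,4),(.62,.07,.25,2),(.60,.12,.25,0),(.56,.16,.24,0),(.52,.168,.20,0),(.476,.168,.15,0),(.476,.168,.10,0),(.4845,.168,.071,0)]
q=np.array([-1.117,.803,2.416,1.898,1.595,-.075])
for w in W:
    q2,c=ik(np.array(w[:3]),hor(np.radians(w[3])),[q]); print(w,q2.round(2),"%.0e"%c,"dq",np.abs(q2-q).max().round(2)); q=q2
E
python3 tr.py
```

```text
(0.472, -0.1835, 0.127, 7.2) [-1.12  0.8   2.41  1.9   1.59 -0.07] 5e-22 dq 0.01
(0.475, -0.18, 0.19, 7.2) [-1.1   0.58  2.48  1.91  1.54  0.08] 9e-23 dq 0.22
(0.5, -0.17, 0.235, 7) [-1.    0.41  2.5   2.01  1.47  0.21] 2e-23 dq 0.17
(0.55, -0.13, 0.25, 6) [-0.76  0.36  2.5   2.26  1.39  0.22] 2e-24 dq 0.25
(0.6, -0.07, 0.25, 5) [-0.48  0.37  2.47  2.56  1.31  0.17] 2e-21 dq 0.3
(0.62, 0, 0.25, 4) [-0.22  0.37  2.46  2.84  1.27  0.09] 4e-21 dq 0.29
(0.62, 0.07, 0.25, 2) [ 0.05  0.38  2.45  3.16  1.26 -0.01] 2e-21 dq 0.32
(0.6, 0.12, 0.25, 0) [ 0.26  0.38  2.45  3.41  1.27 -0.08] 7e-25 dq 0.26
(0.56, 0.16, 0.24, 0) [ 0.43  0.4   2.48  3.59  1.33 -0.11] 3e-25 dq 0.17
(0.52, 0.168, 0.2, 0) [ 0.53  0.54  2.51  3.67  1.49 -0.05] 5e-22 dq 0.16
(0.476, 0.168, 0.15, 0) [0.62 0.74 2.52 3.77 1.67 0.07] 3e-18 dq 0.21
(0.476, 0.168, 0.1, 0) [0.62 0.92 2.45 3.78 1.76 0.14] 9e-24 dq 0.18
(0.4845, 0.168, 0.071, 0) [0.6  1.01 2.4  3.76 1.79 0.15] 3e-30 dq 0.09
```

Call:
step_arm(
  moves=[
    [[0,-0.01,0],[0,0,0],0],
    [[0,-0.025,0],[0,0,0],0],
    [[0,-0.04,0],[0,0,0],0],
    [[0,-0.055,0],[0,0,0],0],
    [[0.002,-0.068,0],[0,0,0],0],
    [[0.004,-0.08,0],[0,0,0],0],
    [[0.007,-0.09,0],[0,0,0],0],
    [[0.01,-0.1,0],[0,0,0],0],
  ],
)

```text
t: 15.93
ee_pos: [0.482, -0.1817, 0.2281]
tcp_rot: [-1.571, -0.099, 0.099]
contact_force: [-0.6, 0.3, -1.4]
opening: 0.0015
```

```bash
cat > wl.py <<'E'
from k import *
from ik import hor
def wl(W,n):
    s=bot.sense(); R=Ro.from_rotvec(s["tcp_rot"]).as_matrix(); P=np.array(s["ee_pos"])
    print(s["t"],P.round(4),np.round(s["joint_pos"],2),"F",np.round(s["contact_force"],1),s["opening"])
    yaw0=np.degrees(np.arctan2(R[1,0],R[0,0])); pts=np.array([[*P,yaw0]]+[list(w) for w in W])
    d=np.r_[0,np.cumsum(np.linalg.norm(np.diff(pts[:,:3],axis=0),axis=1))]
    u=np.linspace(0,d[-1],n+1)[1:]
    print("step mm",d[-1]/n*1000)
    for a in u:
        p=[np.interp(a,d,pts[:,k]) for k in range(4)]
        print((R.T@(np.array(p[:3])-P)).round(3).tolist(),np.degrees(Ro.from_matrix(R.T@hor(np.radians(p[3]))).as_rotvec()).round(1).tolist())
E
python3 -c "
from wl import *
wl([(.55,-.13,.25,6),(.60,-.07,.25,5)],8)"
```

```text
15.9333 [ 0.482  -0.1817  0.2281] [-1.08  0.44  2.5   1.93  1.5   0.19] F [-0.6  0.3 -1.4] 0.0015102880910872482
step mm 20.786000921632603
[0.017, -0.005, 0.01] [0.1, 0.3, 0.0]
[0.035, -0.01, 0.02] [0.1, 0.6, 0.0]
[0.052, -0.016, 0.03] [0.1, 0.9, 0.0]
[0.07, -0.021, 0.04] [0.1, 1.1, 0.0]
[0.085, -0.022, 0.053] [0.1, 1.4, 0.0]
[0.101, -0.022, 0.068] [0.1, 1.7, 0.0]
[0.116, -0.022, 0.082] [0.1, 1.9, 0.0]
[0.131, -0.022, 0.096] [0.1, 2.2, 0.0]
```

Call:
step_arm(
  moves=[
    [[0.01,-0.004,0.006],[0,0.3,0],0],
    [[0.027,-0.01,0.016],[0,0.6,0],0],
    [[0.045,-0.016,0.026],[0,0.9,0],0],
    [[0.065,-0.021,0.038],[0,1.1,0],0],
    [[0.083,-0.022,0.052],[0,1.4,0],0],
    [[0.1,-0.022,0.067],[0,1.7,0],0],
    [[0.116,-0.022,0.082],[0,1.9,0],0],
    [[0.131,-0.022,0.098],[0,2.2,0],0],
  ],
)

```text
t: 16.6
ee_pos: [0.6001, -0.0669, 0.2499]
tcp_rot: [-1.572, -0.069, 0.068]
contact_force: [0.5, -0.5, -0.4]
opening: 0.0016
```

```bash
python3 -c "
from wl import *
wl([(.62,0,.25,4),(.62,.07,.25,2),(.6,.12,.25,0)],8)"
```

```text
16.6 [ 0.6001 -0.0669  0.2499] [-0.47  0.37  2.47  2.57  1.32  0.16] F [ 0.5 -0.5 -0.4] 0.001577529005768186
step mm 24.207354739534477
[0.009, -0.0, 0.023] [0.1, 0.3, 0.0]
[0.018, -0.0, 0.045] [0.1, 0.7, 0.0]
[0.026, -0.0, 0.068] [0.1, 1.1, 0.0]
[0.028, -0.0, 0.092] [0.1, 1.8, 0.0]
[0.03, -0.0, 0.116] [0.1, 2.5, 0.0]
[0.03, -0.0, 0.14] [0.1, 3.2, 0.0]
[0.023, -0.0, 0.163] [0.1, 4.1, 0.0]
[0.016, -0.001, 0.186] [0.1, 5.0, 0.0]
```

Call:
step_arm(
  moves=[
    [[0.008,0,0.021],[0.1,0.3,0],0],
    [[0.018,0,0.045],[0.1,0.7,0],0],
    [[0.026,0,0.068],[0.1,1.1,0],0],
    [[0.028,0,0.092],[0.1,1.8,0],0],
    [[0.03,0,0.116],[0.1,2.5,0],0],
    [[0.03,0,0.14],[0.1,3.2,0],0],
    [[0.024,0,0.162],[0.1,4,0],0],
    [[0.017,0,0.184],[0.1,5,0],0],
  ],
)

```text
t: 17.27
ee_pos: [0.6004, 0.1188, 0.2494]
tcp_rot: [-1.571, 0.001, -0.0]
contact_force: [-0.3, -0.6, -0.4]
opening: 0.002
```

```bash
python3 -c "
from wl import *
wl([(.56,.16,.24,0),(.52,.168,.20,0),(.476,.168,.15,0)],9)"
```

```text
17.2667 [0.6004 0.1188 0.2494] [ 0.26  0.38  2.45  3.41  1.27 -0.08] F [-0.3 -0.6 -0.4] 0.002043005479057137
step mm 20.243667072123635
[-0.014, 0.003, 0.014] [0.0, -0.0, -0.0]
[-0.028, 0.006, 0.028] [0.0, -0.0, -0.0]
[-0.042, 0.011, 0.041] [0.0, -0.0, -0.0]
[-0.056, 0.025, 0.044] [0.0, -0.0, -0.0]
[-0.07, 0.039, 0.047] [0.0, -0.0, -0.0]
[-0.084, 0.054, 0.049] [0.0, -0.0, -0.0]
[-0.098, 0.069, 0.049] [0.0, -0.0, -0.0]
[-0.111, 0.084, 0.049] [0.0, -0.0, -0.0]
[-0.124, 0.099, 0.049] [0.0, -0.0, -0.0]
```

Call:
step_arm(
  moves=[
    [[-0.014,0.003,0.014],[0,0,0],0],
    [[-0.028,0.006,0.028],[0,0,0],0],
    [[-0.042,0.011,0.041],[0,0,0],0],
    [[-0.056,0.025,0.044],[0,0,0],0],
    [[-0.072,0.039,0.047],[0,0,0],0],
    [[-0.09,0.057,0.049],[0,0,0],0],
    [[-0.108,0.076,0.049],[0,0,0],0],
    [[-0.124,0.095,0.049],[0,0,0],0],
  ],
)

```text
t: 17.93
ee_pos: [0.4755, 0.168, 0.1542]
tcp_rot: [-1.571, -0.0, -0.001]
contact_force: [0.0, 0.9, -0.5]
opening: 0.0016
```

Call:
step_arm(
  moves=[
    [[0,0.012,0],[0,0,0],0],
    [[0,0.026,0],[0,0,0],0],
    [[0,0.036,0],[0,0,0],0],
    [[0,0.042,0],[0,0,0],0],
    [[0,0.045,0],[0,0,0],0],
  ],
)

```text
t: 18.35
ee_pos: [0.4754, 0.168, 0.1083]
tcp_rot: [-1.571, 0.0, 0.0]
contact_force: [-0.7, -0.1, -1.1]
opening: 0.0016
```

```bash
python3 -c "
from wl import *
from m import *
import pickle
wl([(.476,.168,.10,0)],1)
p=bot.get_image('top'); save(p,'t9.png',(140,110,280,300),3.1); pickle.dump(p,open('t9.pkl','wb'))
q=bot.get_image('scene'); save(q,'s9.png',(280,120,420,290),3.4); pickle.dump(q,open('s9.pkl','wb'))
"
```

```text
18.35 [0.4754 0.168  0.1083] [0.63 0.9  2.46 3.78 1.75 0.13] F [-0.7 -0.1 -1.1] 0.0016305404287275352
step mm 8.281727810633294
[0.001, 0.008, 0.0] [0.0, 0.0, -0.0]
```

View pics/t9.png

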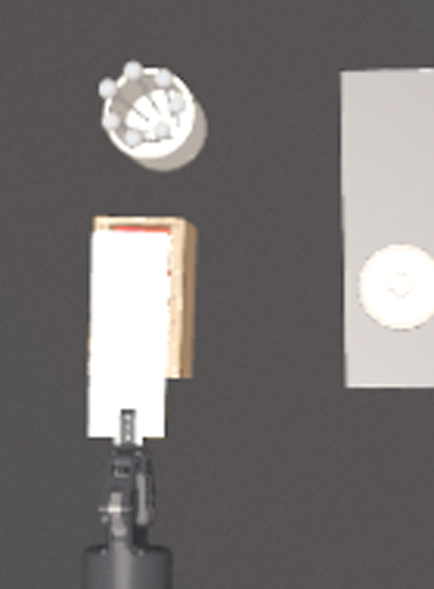

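View pics/s9.png

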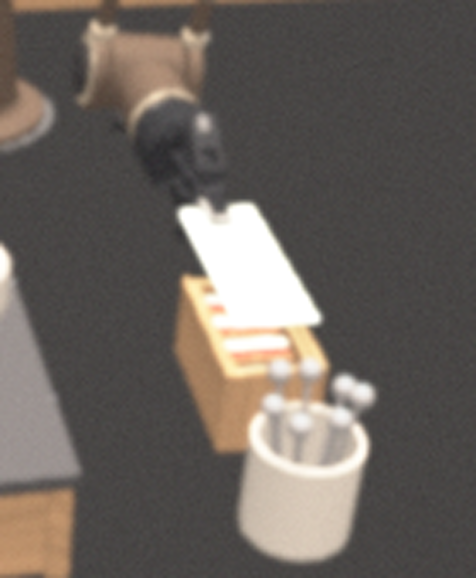

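```bash
cat > edges.py <<'E'
from m import *
def prof(img,x=None,y=None,z=0,rng=None,ax=0,thr=2,g=None):
    g=cv2.cvtColor(img["frame"],cv2.COLOR_RGB2GRAY).astype(np.float32) if g is None else g
    t=np.arange(rng[0],rng[1],.0005)
    Xp=np.c_[t,np.full_like(t,y),np.full_like(t,z)] if ax==0 else np.c_[np.full_like(t,x),t,np.full_like(t,z)]
    uv=w2px(img,Xp).astype(np.float32)
    v=cv2.remap(g,uv[None,:,0],uv[None,:,1],cv2.INTER_LINEAR)[0]
    d=np.gradient(v); a=np.abs(d)
    return [(round(float(t[i]),4),round(float(d[i]),1)) for i in range(5,len(d)-5) if a[i]==a[i-5:i+6].max() and a[i]>thr]
E
python3 - <<'E'
from edges import *
import pickle
p=pickle.load(open('t9.pkl','rb'))
z=.1095
g=cv2.cvtColor(p["frame"],cv2.COLOR_RGB2GRAY)
print(g[200,160:210])
for x in (.45,.47,.50,.53,.56,.59,.61): print(x,prof(p,x=x,z=z,rng=(.11,.23),ax=1,thr=4))
for y in (.145,.155,.19): print(y,prof(p,y=y,z=z,rng=(.42,.66),thr=4))
print("initial box same method")
p=pickle.load(open('top0.pkl','rb'))
E
```

```text
[ 83  84  86  83  83  85  84  84  85 203 255 255 255 255 255 255 255 255
 255 255 255 255 255 255 255 255 255 255 255 255 255 255 255 255 252 231
 230 229 200 123 137 140 123  91  85  85  83  84  85  85]
0.45 [(0.135, 33.8), (0.1355, 33.8), (0.136, 33.8), (0.1365, 33.8), (0.162, -11.7), (0.1625, -11.7), (0.163, -11.7), (0.1725, 16.2), (0.173, 16.2), (0.1735, 16.2), (0.174, 16.2), (0.203, -18.1), (0.2035, -18.1)]
0.47 [(0.1355, 28.8), (0.136, 28.8), (0.1365, 28.8), (0.137, 28.8), (0.2, -17.1), (0.2005, -17.1), (0.201, -17.1)]
0.5 [(0.1225, 15.8), (0.123, 15.8), (0.1235, 15.8), (0.124, 15.8), (0.2005, -16.7), (0.201, -16.7), (0.2015, -16.7), (0.202, -16.7)]
0.53 [(0.1125, 4.5), (0.113, 4.5), (0.1135, 4.5), (0.123, 8.2), (0.1235, 8.2), (0.124, 8.2), (0.1245, 8.2), (0.201, -21.0), (0.2015, -21.0), (0.202, -21.0), (0.2025, -21.0)]
0.56 [(0.121, 16.1), (0.1215, 16.1), (0.135, 8.7), (0.202, -22.4), (0.2025, -22.4), (0.203, -22.4)]
0.59 [(0.1215, 11.0), (0.1225, 11.0), (0.123, 11.0), (0.135, 4.7), (0.1355, 4.7), (0.2025, -16.9)]
0.61 [(0.1125, 5.2), (0.122, 8.5), (0.1225, 8.5), (0.123, 8.5), (0.1235, 8.5), (0.201, -16.1)]
0.145 [(0.4435, 26.6), (0.6195, -14.4), (0.62, -14.4), (0.6205, -14.4), (0.621, -14.4), (0.6275, 11.0), (0.628, 11.0), (0.6285, 11.0), (0.633, -21.6)]
0.155 [(0.4345, 17.3), (0.435, 17.3), (0.4425, 10.4), (0.443, 10.4), (0.4435, 10.4), (0.621, -12.9), (0.6285, 10.7), (0.629, 10.7), (0.634, -23.0), (0.6345, -23.0)]
0.19 [(0.442, 32.0), (0.622, -5.3), (0.6225, -5.3), (0.623, -5.3), (0.634, -22.9)]
initial box same method
```

```bash
cat > ln.py <<'E'
from edges import *
import pickle
def cross(p,xs,z,a,b,lev,ax=1,rev=False):
    g=cv2.cvtColor(p["frame"],cv2.COLOR_RGB2GRAY).astype(np.float32); out=[]
    t=np.arange(a,b,.00025)
    for x in xs:
        Xp=np.c_[np.full_like(t,x),t,np.full_like(t,z)] if ax==1 else np.c_[t,np.full_like(t,x),np.full_like(t,z)]
        uv=w2px(p,Xp).astype(np.float32); v=cv2.remap(g,uv[None,:,0],uv[None,:,1],cv2.INTER_LINEAR)[0]
        i=np.where((v[:-1]-lev)*(v[1:]-lev)<0)[0]
        if len(i): out.append((x,t[i[-1] if rev else i[0]]))
    return np.array(out)
def fit(o,n):
    if len(o)<5: print(n,"few");return
    k=np.polyfit(o[:,0],o[:,1],1); r=o[:,1]-np.polyval(k,o[:,0]); m=np.abs(r)<2*r.std()+1e-6; k=np.polyfit(o[m,0],o[m,1],1)
    print(n,"mean",o[m,1].mean().round(5),"at",o[m,0].mean().round(3),"slope deg",np.degrees(np.arctan(k[0])).round(2),"std",(r[m].std()*1000).round(2),len(o))
if __name__=="__main__":
    p=pickle.load(open('top0.pkl','rb'))
    fit(cross(p,np.arange(.50,.632,.002),.075,.195,.225,150,rev=True),"box left outer")
    fit(cross(p,np.arange(.135,.203,.002),.075,.625,.65,150,ax=0,rev=True),"box rear outer")
    fit(cross(p,np.arange(.135,.203,.002),.072,.48,.505,150,ax=0),"box front")
    p=pickle.load(open('t9.pkl','rb'))
    fit(cross(p,np.arange(.46,.61,.002),.1095,.19,.22,170,rev=True),"lid left")
    fit(cross(p,np.arange(.51,.61,.002),.1095,.125,.15,242),"lid right")
    fit(cross(p,np.arange(.185,.198,.001),.1095,.43,.455,170,ax=0),"lid near")
    fit(cross(p,np.arange(.14,.156,.001),.1095,.43,.455,170,ax=0,rev=True),"lid near2")
    fit(cross(p,np.arange(.14,.198,.001),.1095,.61,.63,242,ax=0),"lid far")
E
python3 ln.py
```

```text
box left outer mean 0.20894 at 0.563 slope deg -0.92 std 0.28 65
box rear outer mean 0.63726 at 0.168 slope deg -0.12 std 0.17 34
box front mean 0.49412 at 0.167 slope deg 0.94 std 0.25 34
lid left mean 0.2018 at 0.535 slope deg 0.16 std 0.25 75
lid right mean 0.13388 at 0.559 slope deg 1.64 std 1.17 48
lid near mean 0.4425 at 0.192 slope deg -0.0 std 0.0 14
lid near2 mean 0.44282 at 0.147 slope deg 0.2 std 0.62 16
lid far mean 0.61966 at 0.168 slope deg 2.2 std 0.67 58
```

```bash
python3 -c "
from wl import *
wl([(.4800,.1690,.080,-0.8)],1)"
```

```text
18.45 [0.4755 0.1679 0.109 ] [0.63 0.9  2.46 3.78 1.75 0.13] F [ 0.   0.1 -0.9] 0.0012138657276180537
step mm 29.346139604294287
[0.004, 0.029, 0.001] [0.0, 0.8, 0.0]
```

Call:
step_arm(
  moves=[
    [[0.002,0.005,0.001],[0,0.4,0],0],
    [[0.0045,0.012,0.001],[0,0.8,0],0],
    [[0.0045,0.019,0.001],[0,0.8,0],0],
    [[0.0045,0.025,0.001],[0,0.8,0],0],
    [[0.0045,0.027,0.001],[0,0.8,0],0],
    [[0.0045,0.028,0.001],[0,0.8,0],0],
    [[0.0045,0.029,0.001],[0,0.8,0],0],
    [[0.0045,0.029,0.001],[0,0.8,0],0],
  ],
)

```text
t: 19.12
ee_pos: [0.4799, 0.1688, 0.0798]
tcp_rot: [-1.571, 0.011, -0.011]
contact_force: [0.1, 0.1, 0.3]
opening: 0.0017
```

```bash
python3 - <<'E'
from wl import *
from ln import *
wl([(.4800,.1690,.080,-0.8)],1)
p=bot.get_image('top'); save(p,'t10.png',(150,150,225,260),5.3); pickle.dump(p,open('t10.pkl','wb'))
q=bot.get_image('scene'); save(q,'s10.png',(290,140,400,270),4.5); pickle.dump(q,open('s10.pkl','wb'))
z=bot.sense()["ee_pos"][2]+.001
fit(cross(p,np.arange(.46,.61,.002),z,.19,.22,170,rev=True),"lid left")
fit(cross(p,np.arange(.46,.49,.002),z,.12,.15,170),"lid right near")
fit(cross(p,np.arange(.185,.198,.001),z,.43,.458,170,ax=0),"lid near")
fit(cross(p,np.arange(.14,.198,.001),z,.61,.635,242,ax=0),"lid far")
g=cv2.cvtColor(p["frame"],cv2.COLOR_RGB2GRAY)
c=cloud(q); m=(q['frame'].min(-1)>200)
n=c[m&(q['depth']>0)]; n=n[(n[:,0]>.45)&(n[:,0]<.63)&(n[:,1]>.13)&(n[:,1]<.2)&(n[:,2]>.07)&(n[:,2]<.09)]
A=np.c_[n[:,:2],np.ones(len(n))]; print(len(n),np.linalg.lstsq(A,n[:,2],rcond=None)[0],n[:,2].mean())
E
```

```text
19.1167 [0.4799 0.1688 0.0798] [0.63 0.99 2.41 3.8  1.77 0.16] F [0.1 0.1 0.3] 0.0017298318908018971
step mm 0.2800383796806979
[0.0, -0.0, 0.0] [0.0, -0.0, 0.0]
lid left mean 0.20593 at 0.534 slope deg 1.67 std 1.65 72
lid right near mean 0.1355 at 0.474 slope deg -0.0 std 0.0 15
lid near mean 0.44675 at 0.191 slope deg 0.0 std 0.02 14
lid far mean 0.62444 at 0.167 slope deg -0.59 std 0.1 58
789 [-0.00596569  0.01656714  0.08107613] 0.08058904614616758
```

View pics/t10.png

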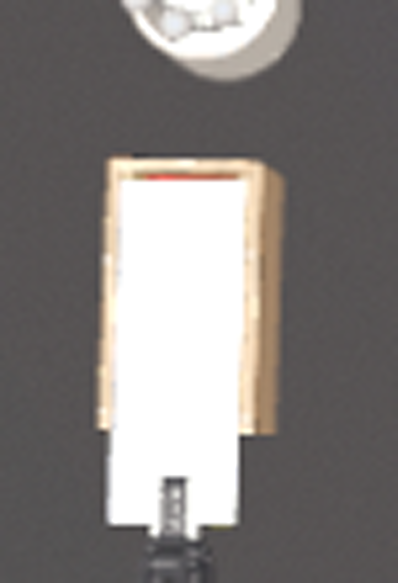

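View pics/s10.png

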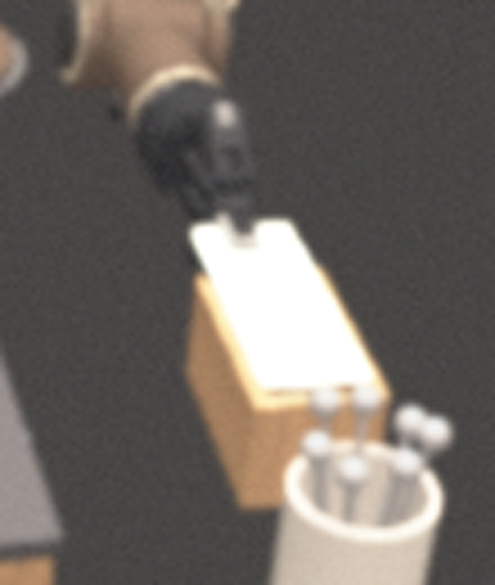

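```bash
python3 - <<'E'
from ln import *
p=pickle.load(open('t10.pkl','rb'))
g=cv2.cvtColor(p["frame"],cv2.COLOR_RGB2GRAY)
for r in (190,200,210,220): print(g[r,165:205])
for c in (0.5,0.54,.58,.61):
  print(c,cross(p,[c],.081,.18,.215,243,rev=True),cross(p,[c],.081,.125,.16,243), "box",cross(p,[c],.075,.2,.225,150,rev=True))
fit(cross(p,np.arange(.50,.61,.002),.081,.18,.215,243,rev=True),"L")
fit(cross(p,np.arange(.50,.61,.002),.081,.125,.16,243),"R")
fit(cross(p,np.arange(.50,.61,.002),.075,.2,.225,150,rev=True),"boxL")
fit(cross(p,np.arange(.455,.485,.002),.081,.19,.215,170,rev=True),"Lnear")
fit(cross(p,np.arange(.455,.485,.002),.081,.12,.15,170),"Rnear")
E
```

```text
[ 83  85  83  85 108 183 222 233 255 255 255 255 255 255 255 255 255 255
 255 255 255 255 255 255 255 255 255 255 255 255 255 227 234 207 152 137
 140 129 102  84]
[ 84  84  84  86 148 232 225 238 255 255 255 255 255 255 255 255 255 255
 255 255 255 255 255 255 255 255 255 255 255 255 255 228 229 200 125 138
 139 123  90  83]
[ 84  83  86  93 164 237 249 255 255 255 255 255 255 255 255 255 255 255
 255 255 255 255 255 255 255 255 255 255 255 255 255 227 229 193 136 137
 139 118  84  83]
[ 83  85  85 140 225 228 234 255 255 255 255 255 255 255 255 255 255 255
 255 255 255 255 255 255 255 255 255 255 255 255 230 236 217 169 137 139
 129 102  86  86]
0.5 [[0.5    0.1995]] [[0.5   0.136]] box [[0.5  0.21]]
0.54 [[0.54    0.20075]] [[0.54  0.135]] box [[0.54   0.2095]]
0.58 [[0.58   0.1985]] [[0.58    0.13475]] box [[0.58  0.209]]
0.61 [[0.61    0.19925]] [[0.61   0.1355]] box [[0.61  0.208]]
L mean 0.19936 at 0.554 slope deg -0.8 std 0.89 55
R mean 0.13532 at 0.555 slope deg -0.7 std 0.67 54
boxL mean 0.20915 at 0.554 slope deg -0.76 std 0.27 55
Lnear mean 0.2027 at 0.469 slope deg -0.67 std 0.18 15
Rnear mean 0.1355 at 0.47 slope deg 0.0 std 0.05 15
```

Both yaws agree at about -0.75°. The lid sits about 0.7 mm to the right, so I'll nudge it left and then descend slowly.

Call:
step_arm(
  moves=[
    [[0,0.0007,0.0004],[0,0,0],0],
    [[0,0.0014,0.0007],[0,0,0],0],
    [[0,0.0021,0.0007],[0,0,0],0],
    [[0,0.0026,0.0007],[0,0,0],0],
    [[0,0.0029,0.0007],[0,0,0],0],
    [[0,0.0032,0.0007],[0,0,0],0],
    [[0,0.0035,0.0007],[0,0,0],0],
    [[0,0.0038,0.0007],[0,0,0],0],
  ],
)

```text
t: 19.88
ee_pos: [0.48, 0.1695, 0.0763]
tcp_rot: [-1.571, 0.011, -0.012]
contact_force: [0.1, 0.5, -0.7]
opening: 0.0014
```

Call:
step_arm(
  moves=[
    [[0,0.0003,0],[0,0,0],0],
    [[0,0.0006,0],[0,0,0],0],
    [[0,0.0009,0],[0,0,0],0],
  ],
)

```text
t: 20.13
ee_pos: [0.48, 0.1695, 0.0753]
tcp_rot: [-1.571, 0.011, -0.012]
contact_force: [0.6, -0.5, -0.6]
opening: 0.0015
```

Call:
step_arm(
  moves=[
    [[0,0.0003,0],[0,0,0],0],
    [[0,0.0006,0],[0,0,0],0],
    [[0,0.0009,0],[0,0,0],0],
  ],
)

```text
t: 20.38
ee_pos: [0.48, 0.1695, 0.0744]
tcp_rot: [-1.571, 0.011, -0.011]
contact_force: [0.5, -0.4, -0.6]
opening: 0.0017
```

Call:
step_arm(
  moves=[
    [[0,0.0003,0],[0,0,0],0],
    [[0,0.0006,0],[0,0,0],0],
    [[0,0.0009,0],[0,0,0],0],
  ],
)

```text
t: 20.63
ee_pos: [0.48, 0.1695, 0.0735]
tcp_rot: [-1.571, 0.011, -0.012]
contact_force: [-0.3, -0.8, -0.7]
opening: 0.0012
```

Call:
step_arm(
  moves=[
    [[0,0.0003,0],[0,0,0],0],
    [[0,0.0006,0],[0,0,0],0],
  ],
)

```text
t: 20.8
ee_pos: [0.48, 0.1695, 0.0728]
tcp_rot: [-1.571, 0.011, -0.012]
contact_force: [0.1, 0.4, -0.3]
opening: 0.0014
```

Call:
step_arm(
  moves=[
    [[0,0.0003,0],[0,0,0],0],
  ],
)

```text
t: 20.88
ee_pos: [0.48, 0.1695, 0.0725]
tcp_rot: [-1.571, 0.011, -0.012]
contact_force: [0.1, 0.4, -0.6]
opening: 0.0014
```

Call:
step_arm(
  moves=[
    [[0,0.0003,0],[0,0,0],0],
  ],
)

```text
t: 20.97
ee_pos: [0.48, 0.1695, 0.0722]
tcp_rot: [-1.571, 0.011, -0.012]
contact_force: [-0.0, 0.6, -1.3]
opening: 0.0018
```

Call:
step_arm(
  moves=[
    [[0,0.0003,0],[0,0,0],0],
  ],
)

```text
t: 21.05
ee_pos: [0.48, 0.1695, 0.0718]
tcp_rot: [-1.571, 0.011, -0.011]
contact_force: [0.0, 0.1, -0.2]
opening: 0.0016
```

Call:
step_arm(
  moves=[
    [[0,0.0003,0],[0,0,0],0],
  ],
)

```text
t: 21.13
ee_pos: [0.48, 0.1695, 0.0715]
tcp_rot: [-1.571, 0.011, -0.012]
contact_force: [0.5, -0.2, -0.7]
opening: 0.0015
```

Call:
step_arm(
  moves=[
    [[0,0.0003,0],[0,0,0],0],
  ],
)

```text
t: 21.22
ee_pos: [0.48, 0.1695, 0.0712]
tcp_rot: [-1.571, 0.011, -0.012]
contact_force: [-0.5, -0.2, -0.9]
opening: 0.0018
```

Call:
step_arm(
  moves=[
    [[0,0.0003,0],[0,0,0],0],
  ],
)

```text
t: 21.3
ee_pos: [0.48, 0.1695, 0.0711]
tcp_rot: [-1.571, 0.01, -0.012]
contact_force: [-0.2, -0.5, 0.3]
opening: 0.0016
```

Call:
step_arm(
  moves=[
    [[0,0.0002,0],[0,0,0],0],
  ],
)

```text
t: 21.38
ee_pos: [0.48, 0.1695, 0.0711]
tcp_rot: [-1.571, 0.01, -0.013]
contact_force: [0.4, 0.1, 0.3]
opening: 0.0011
```

Call:
step_arm(
  moves=[
    [[0,0.0002,0],[0,0,0],0],
  ],
)

```text
t: 21.47
ee_pos: [0.48, 0.1695, 0.0711]
tcp_rot: [-1.571, 0.009, -0.013]
contact_force: [-0.4, 0.0, 0.1]
opening: 0.0013
```

The lid is touching the seat lightly. Now I'll push it back slowly.

Call:
step_arm(
  moves=[
    [[0.0003,0,0],[0,0,0],0],
    [[0.0006,0,0],[0,0,0],0],
    [[0.0009,0,0],[0,0,0],0],
    [[0.0012,0,0],[0,0,0],0],
    [[0.0015,0,0],[0,0,0],0],
    [[0.0018,0,0],[0,0,0],0],
    [[0.0021,0,0],[0,0,0],0],
    [[0.0024,0,0],[0,0,0],0],
  ],
)

```text
t: 22.13
ee_pos: [0.4825, 0.1695, 0.071]
tcp_rot: [-1.571, 0.009, -0.013]
contact_force: [-0.1, 1.1, -0.4]
opening: 0.0012
```

Call:
step_arm(
  moves=[
    [[0.0003,0,0],[0,0,0],0],
    [[0.0006,0,0],[0,0,0],0],
    [[0.0009,0,0],[0,0,0],0],
    [[0.0012,0,0],[0,0,0],0],
  ],
)

```text
t: 22.47
ee_pos: [0.4837, 0.1695, 0.0711]
tcp_rot: [-1.571, 0.009, -0.013]
contact_force: [0.4, -0.0, -0.3]
opening: 0.0014
```

```bash
python3 - <<'E'
from wl import *
from ln import *
wl([(.4860,.1690,.071,-0.8)],1)
p=bot.get_image('top'); save(p,'t11.png',(150,150,225,260),5.3)
fit(cross(p,np.arange(.185,.198,.001),.072,.43,.458,170,ax=0),"lid near")
fit(cross(p,np.arange(.14,.198,.001),.072,.61,.635,242,ax=0),"lid far")
E
```

```text
22.4667 [0.4837 0.1695 0.0711] [0.63 1.01 2.39 3.8  1.78 0.16] F [ 0.4 -0.  -0.3] 0.0013686739057112182
step mm 2.3371191808614467
[0.002, 0.0, -0.0] [0.0, -0.0, 0.1]
lid near mean 0.4515 at 0.192 slope deg 0.0 std 0.0 14
lid far mean 0.62826 at 0.168 slope deg -0.69 std 0.11 58
```

View pics/t11.png

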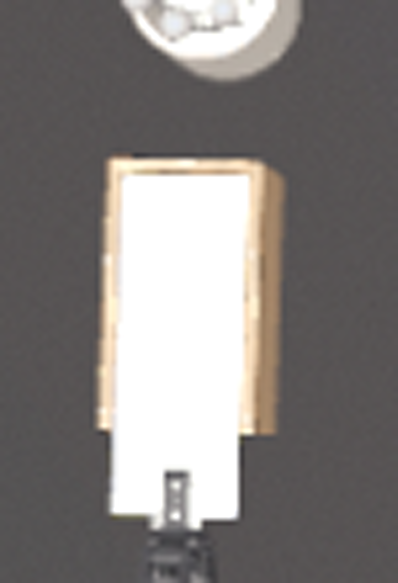

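Call:
step_arm(
  moves=[
    [[0.0003,0,0],[0,0,0],0],
    [[0.0006,0,0],[0,0,0],0],
    [[0.0009,0,0],[0,0,0],0],
  ],
)

```text
t: 22.77
ee_pos: [0.4847, 0.1695, 0.0711]
tcp_rot: [-1.571, 0.009, -0.013]
contact_force: [-0.2, 0.3, 0.5]
opening: 0.0011
```

Call:
step_arm(
  moves=[
    [[0.0003,0,0],[0,0,0],0],
    [[0.0006,0,0],[0,0,0],0],
  ],
)

```text
t: 22.93
ee_pos: [0.4853, 0.1695, 0.0711]
tcp_rot: [-1.571, 0.009, -0.013]
contact_force: [0.3, 0.2, -0.4]
opening: 0.0016
```

Call:
step_arm(
  moves=[
    [[0.0003,0,0],[0,0,0],0],
    [[0.0006,0,0],[0,0,0],0],
  ],
)

```text
t: 23.1
ee_pos: [0.4855, 0.1693, 0.0711]
tcp_rot: [-1.572, 0.009, -0.012]
contact_force: [-5.0, -0.1, 1.1]
opening: 0.0018
```

Call:
step_arm(
  moves=[
    [[0.0003,0,0],[0,0,0],0],
  ],
)

```text
t: 23.18
ee_pos: [0.4855, 0.1693, 0.0711]
tcp_rot: [-1.572, 0.009, -0.012]
contact_force: [-3.0, 0.8, 0.2]
opening: 0.0011
```

Call:
step_arm(
  moves=[
    [[0.0003,0,0],[0,0,0],0],
  ],
)

```text
t: 23.27
ee_pos: [0.4855, 0.1693, 0.0711]
tcp_rot: [-1.572, 0.009, -0.011]
contact_force: [-4.1, -0.3, -0.0]
opening: 0.0015
```

It is home against the rear rim: 4–5 N at TCP x=0.4855, as predicted. I'll ease off and release.

Call:
step_arm(
  moves=[
    [[0,0,0],[0,0,0],0.001],
    [[0,0,0],[0,0,0],0.003],
    [[0,0,0],[0,0,0],0.006],
    [[0,0,0],[0,0,0],0.01],
    [[0,0,0],[0,0,0],0.014],
    [[0,0,0],[0,0,0],0.018],
    [[0,0,0],[0,0,0],0.02],
    [[0,0,0],[0,0,0],0.02],
  ],
  force=20,
)

```text
t: 23.93
ee_pos: [0.4855, 0.1693, 0.0711]
tcp_rot: [-1.572, 0.009, -0.011]
contact_force: [0.5, -0.0, -0.4]
opening: 0.0201
```

```bash
python3 - <<'E'
from wl import *
from ln import *
wl([(.42,.1690,.071,-0.8)],1)
p=bot.get_image('top'); save(p,'t12.png',(150,150,225,260),5.3)
q=bot.get_image('scene'); save(q,'s12.png',(290,140,400,270),4.5)
fit(cross(p,np.arange(.185,.198,.001),.072,.43,.465,170,ax=0),"lid near")
E
```

```text
23.9333 [0.4855 0.1693 0.0711] [0.62 1.01 2.39 3.79 1.78 0.15] F [ 0.5 -0.  -0.4] 0.020126439717678836
step mm 65.54471171069956
[-0.066, 0.0, -0.001] [0.1, 0.1, 0.1]
lid near mean 0.45187 at 0.192 slope deg -1.54 std 0.06 14
```

View pics/t12.png

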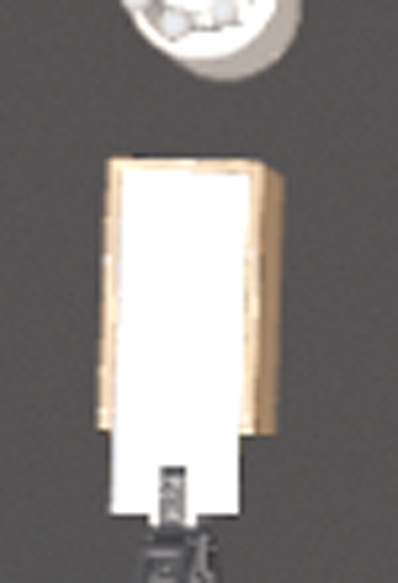

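View pics/s12.png

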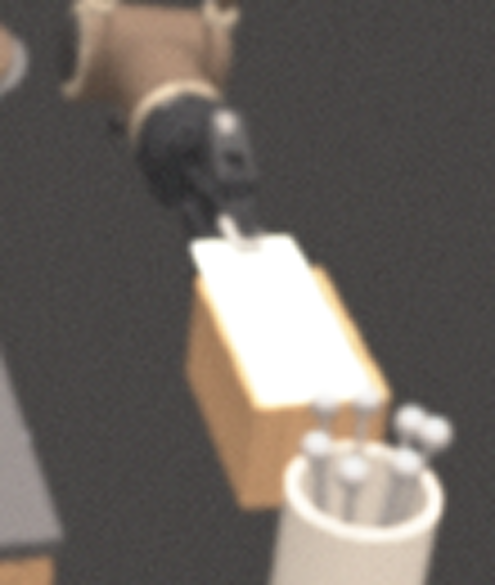

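```bash
python3 - <<'E'
from ik import *
q=np.array([.62,1.01,2.39,3.79,1.78,.15])
for x in (.47,.45,.44,.43,.42): q,c=ik(np.array([x,.1693,.0711]),hor(-.013),[q]); print(x,q.round(2),c)
E
```

```text
0.47 [0.66 1.02 2.41 3.83 1.79 0.18] 4.460262291817584e-20
0.45 [0.72 1.04 2.42 3.9  1.81 0.22] 1.890235663863445e-18
0.44 [0.75 1.04 2.43 3.93 1.81 0.24] 3.1737729668669155e-23
0.43 [0.78 1.05 2.44 3.97 1.81 0.25] 3.032610118507125e-23
0.42 [0.82 1.06 2.45 4.01 1.81 0.28] 5.521771414753319e-23
```

Reachable. I'll retract 55 mm along the fingers.

Call:
step_arm(
  moves=[
    [[-0.003,0,0],[0,0,0],0.02],
    [[-0.008,0,0],[0,0,0],0.02],
    [[-0.014,0,0],[0,0,0],0.02],
    [[-0.022,0,0],[0,0,0],0.02],
    [[-0.03,0,0],[0,0,0],0.02],
    [[-0.04,0,0],[0,0,0],0.02],
    [[-0.05,0,0],[0,0,0],0.02],
    [[-0.055,0,0],[0,0,0],0.02],
  ],
)

```text
t: 24.7
ee_pos: [0.4289, 0.17, 0.0708]
tcp_rot: [-1.574, 0.009, -0.009]
contact_force: [-0.3, 0.6, 0.2]
opening: 0.02
```

Call:
step_arm(
  moves=[
    [[0,0,0],[0,0,0],0.02],
    [[0,0,0],[0,0,0],0.02],
    [[0,0,0],[0,0,0],0.02],
  ],
)

```text
t: 24.95
ee_pos: [0.429, 0.1702, 0.0708]
tcp_rot: [-1.574, 0.008, -0.009]
contact_force: [0.5, -0.4, 0.3]
opening: 0.0204
```

```bash
python3 - <<'E'
from wl import *
from ln import *
wl([(.42,.1690,.071,-0.8)],1)
p=bot.get_image('top'); save(p,'t13.png',(150,130,225,260),4.5); q=bot.get_image('scene'); save(q,'s13.png')
p0=pickle.load(open('top0.pkl','rb'))
z=.072
fit(cross(p,np.arange(.14,.198,.002),z,.43,.465,170,ax=0),"near")
fit(cross(p,np.arange(.14,.198,.001),z,.61,.64,243,ax=0,rev=True),"lid far")
fit(cross(p,np.arange(.455,.488,.002),z,.19,.215,170,rev=True),"Lnear")
fit(cross(p,np.arange(.455,.488,.002),z,.12,.15,170),"Rnear")
fit(cross(p,np.arange(.50,.61,.002),z,.18,.215,243,rev=True),"L")
fit(cross(p,np.arange(.50,.61,.002),z,.125,.16,243),"R")
fit(cross(p,np.arange(.50,.61,.002),.075,.2,.225,150,rev=True),"boxL")
for n in ["cup","sugar_bowl","spoon_pot"]:
    print(n,[w(p,r["xyz"]).round(3) for r in bot.find_in(p,n)[:1]])
c=cloud(q); m=(q['frame'].min(-1)>200)
n=c[m&(q['depth']>0)]; n=n[(n[:,0]>.455)&(n[:,0]<.625)&(n[:,1]>.135)&(n[:,1]<.2)&(n[:,2]>.06)&(n[:,2]<.09)]
A=np.c_[n[:,:2],np.ones(len(n))]; print(len(n),np.linalg.lstsq(A,n[:,2],rcond=None)[0],n[:,2].mean())
E
```

```text
24.95 [0.429  0.1702 0.0708] [0.79 1.06 2.44 3.97 1.82 0.26] F [ 0.5 -0.4  0.3] 0.02039580812559663
step mm 9.049387551370712
[-0.009, -0.0, -0.001] [0.2, 0.2, 0.0]
near mean 0.45223 at 0.168 slope deg -0.89 std 0.08 28
lid far mean 0.63109 at 0.169 slope deg 5.14 std 0.47 58
Lnear mean 0.20282 at 0.471 slope deg -0.07 std 0.11 17
Rnear mean 0.13681 at 0.472 slope deg 1.03 std 0.07 16
L mean 0.20039 at 0.555 slope deg -0.75 std 0.32 55
R mean 0.13557 at 0.555 slope deg 0.1 std 0.7 55
boxL mean 0.20913 at 0.554 slope deg -0.8 std 0.27 55
cup [array([ 0.614, -0.299,  0.111])]
sugar_bowl [array([ 0.575, -0.066,  0.163])]
spoon_pot [array([0.73 , 0.16 , 0.061])]
748 [ 0.0018929  -0.00074215  0.07106779] 0.0719748284625683
```

View pics/t13.png

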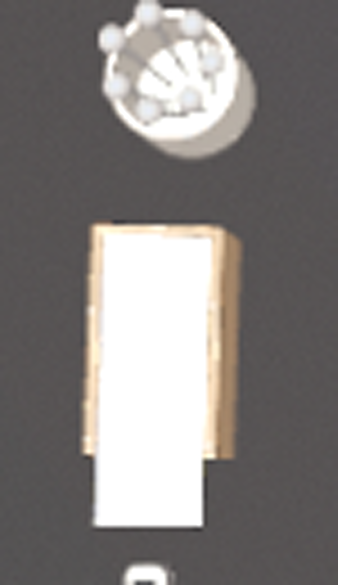

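View pics/s13.png

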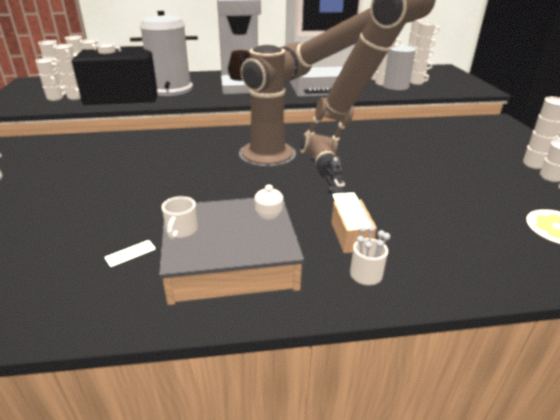

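```bash
python3 -c "
from cell import bot
print(bot.hand_in())"
```

```text
the job is handed in; nothing more can be done
None
```

The lid is back on the box, fully home against the rear rim, and I handed the job in at about 25 s of the 72 s allowed. The hand-in reports no verdict.

- **Slide:** I dragged the slab lid out with closed fingertips at about 5–6 N until roughly 52 mm overhung the edge. It did not slip.
- **Lift and placing:** I gripped the overhanging end with the fingers horizontal, lifted it clear and carried it over the box. It touched down on the seat lightly, with about 1 N of change in the reading. I then pushed it back at about 4 mm/s until the wrist read 4–5 N against the rear rim, released and backed off.

**Last checks after backing off:**

| Check | Measured | Required |
|---|---|---|
| Lid top height | 0.072 m, so underside about 0.070 m | seat at 0.070 m |
| Slope of the lid | about 0.002 rad | below 0.03 rad |
| Far end | x≈0.631 m, at the rim face | within 3.5 mm of the rim |
| Overhang in front of the box | about 42 mm | 42 mm when home |
| Off the box's middle line | about 1 mm | within 4 mm |
| Cup, sugar bowl, spoon pot | within about 4 mm of the first reading (detector noise) | within 15 mm |
| Wrist force | about zero | robot touching nothing |

**Disagreements:**
- The two cameras differed by 2–4 mm on the lid while it lay on the slab; I went by the top camera.
- The lid's far-edge and right-edge line fits gave unreliable slopes, because the white lid is overexposed against the pale wood. I relied on the near and left edges and on the contact force.

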